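# Line up a microscope post flange with a drift and fit its bolts

## Robot

A 6-joint arm with a two-finger parallel gripper is mounted at the origin on the work surface. World frame = base frame: x ahead of the robot, y to its left, z up, the work surface at z = 0. Lengths are in m, angles in degrees, forces in N, time in s.
With the tool pointing down it reaches from about 0.25 to 0.725 m from the base axis. Payload 9.7 kg.
Tool frame: the origin (TCP) lies at the very end of the fingers, on their centre line; the grasp point (between the pads) lies 19 mm behind it; x points along the fingers, y is the direction in which the jaws open and shut, and the axes are right-handed (so a half turn about x gives the same grasp; the last joint's range is limited). The gripper opens to 85 mm and grips with 20 to 120 N. Pads are 22 mm wide; open, the fingers measure 114 mm over their backs; the gripper's body (76 mm by 85 mm) begins 54 mm behind the grasp point. The pads swing forward as they close: fully open they stand 13 mm farther back than shut.
Start: joints at [70.417, 4.979, 10.078, 95.1, 0, 90], TCP at [0.184, 0.518, 0.231] pointing down, gripper open.
Joint ranges: [-179.16, 179.16], [-48.56, 103.87], [-65.8, 70.77], [-126.05, 130.52], [-82.76, 87.17], [-180, 180]. Speed limits (degrees/s): [127.2, 127.2, 147.25, 180, 180, 180].

## Interface

Orientations are given as [roll, pitch, yaw] about the fixed x, y, z axes, in that order (R = Rz(yaw) Ry(pitch) Rx(roll)).
In Python, from workcell import get_obs, cams, bot gives the robot as it stands.
- The arm moves only by the tool apply_moves, never from a script. Its argument "rows" is a list that holds one entry, the list of rows, each a list of 7 numbers: the shift along the tool's x, y, z in mm, then the turn, a rotation vector about the tool's x, y, z in rad, then the opening, from 0 (shut) to 1 (fully open). A call has 1 to 20 rows; each row is the pose to reach, as a shift and turn from the pose measured when the call began, along the tool's axes at that moment; what a row does not reach only later rows make up. A row lasts 1/10 s, in which the tool goes at most 50 mm and 8.59 degrees, less where a joint would pass 70% of its speed; a pose out of reach is approached as far as the arm can. A call with a gripper value outside its range is refused whole. The fingers move at their own pace and stop on an object; "newtons" is the grip in N (left out, the last holds). Time passes only in rows, so rows that repeat a pose let the fingers close. It gives the time, the measured TCP pose, the force and the opening at its end, in the units of the state.
- get_obs(): the state, without advancing time (a new reading comes with each control period).
- cams.camera(name): name is "side" or "top"; returns a dict with "pixels" (400x640x3 uint8, red, green, blue), "range_z" (400x640 float32, m along the optical axis (not along the pixel's ray), 0 where there is no reading), "fx", "fy", "cx", "cy" (pixels), "D" ([k1, k2, p1, p2, k3] as OpenCV has them; the pictures are not rectified), "eye" and "attitude" of the camera in the world. Camera axes: x right, y up, looking along -z (the intrinsics and any distortion apply to the point x, -y, -z); pixel columns grow to the right and rows downward; lengths in m; the calibration is good to about 2 mm. A picture is of the moment at which its call begins.
- bot.job_done(): hands the job in, once; it reports no verdict.
Trained networks look in a picture, given as the dict that the camera call returned (one of the last four; its "shot" number tells which), for a name from the list of things; names that differ only in an ending like _2 or _b are one class to them, and where a whole thing is asked for, a point or a joint stands for the part that bears it (a point fixed in the world has none). Each returns a list of dicts, best first, with "confidence" (0 to 1); they miss things now and then, are a little off and sometimes report something else, mostly with a low value. They report only what shows in the picture. A call takes as long as a camera call. They do not tell look-alikes from the thing itself.
- cams.find_in(label, picture): "at" ([x, y, z] in m, in world coordinates, good to about 4 mm: the middle of the surface that is visible of it).
The state is a dict: "time": time; "q": joint angles; "qd": joint speeds; "joint_efforts": joint torques, N m; "ee_pos": TCP position; "tcp_rot": TCP orientation; "wrist_force": force on the tool from outside, world axes, zero at the start; "torque": the same for the moment, N m; "opening": finger opening in m.
Only numpy, scipy, OpenCV 4.12 (cv2) and the standard library are available. Lean on these libraries where they do the work, as an engineer would, in place of code of your own. Each camera call takes 0.05 s, during which the arm holds its last target.

## Task

The post flange lies on the microscope stand with one bolt already through it, but it has swung anticlockwise round that bolt and its other holes no longer line up with those underneath. Put the tapered drift from the rack into the hole diagonally across from the fitted bolt, use it to draw the flange back round until its tip drops into the hole below, press it down until its collar is on the flange, and leave it standing there. Then drop the two loose bolts through the two remaining holes until their heads are down on the flange; work by feel, never pressing the parts with 30 N or more, and leave everything else where it is.

Things in the scene. Friction and masses are not known exactly. Their poses are not given: they have to be found in the camera images.
- stand: White base, fixed, 280 (x) by 220 (y) by 50 mm, origin under its centre, x to its rear. On its rear half lies an adapter plate, 130 by 190 by 8 mm, top at z 58 mm, with the same pattern of 12 mm through holes as the flange, hollow below them to the bench. It swivels about hole A to aim the post and is clamped fast at an angle that is not measured.
- flange: Loose steel plate, 110 (x) by 160 (y) by 8 mm, 0.7 kg, flat on the adapter, top face 66 mm above the bench, post socket 50 mm across and 45 mm high at its middle. Origin on hole A's axis at the underside, z up. 12 mm through holes A (0, 0), B (0, 130), C (80, 130), D (80, 0) mm. It has swung anticlockwise (seen from above) about bolt_1 in A; oiled, a few newtons slide it.
- hole_b (a point): Centre of the flange's hole B at its top face, axes as the flange's.
- hole_c (a point): Centre of the flange's hole C at its top face, axes as the flange's: diagonally across from the fitted bolt, where the drift goes. The adapter's hole C, mostly hidden under the flange, starts 5 to 35 mm clockwise of it (seen from above) on the arc of 152.6 mm radius about A. The drift's tip rests on the adapter's face 8 mm below this point until it finds that hole.
- hole_d (a point): Centre of the flange's hole D at its top face. With the drift home, B and D line up with the adapter's holes to about 1.5 mm.
- drift: Steel drift, 0.11 kg, upright in one of the rack's four holes. Origin on its axis at the underside of its collar, z up along the handle. Above: collar 22 mm across, 4 mm thick, then a round handle of 16 mm diameter from 4 to 54 mm. Below: parallel for 20 mm at 11.5 mm diameter, then a taper of 25 mm to 9.2 mm, and a bevelled end of 8.6 mm; the end is 46 mm below the origin.
- bolt_1: The bolt already through hole A (the same as bolt_2), loose with 2 mm play: leave it there.
- bolt_2: Knurled-head bolt, 0.05 kg, standing in the rack. Origin on its axis at the underside of the head, z up. Head 20 mm across and 12 mm high; shank 10 mm diameter and 28 mm long, its last 6 mm tapering to 6 mm.
- bolt_3: Another bolt, the same as bolt_2. Either bolt fits either hole.
- rack: White rack, fixed, 50 (x) by 210 (y) mm, origin at the centre of its underside, its top at 60 mm; four 13 mm holes in a row along y at -75, -25, 25, 75 mm hold the drift, the two bolts and a hex key in any order, collar or head resting on the top.
- hex_key: Bystander: T-handled hex key with a black cross handle 70 mm long along x, up to 38 mm above its origin, standing in the rack.
- dish: Bystander: a flat round dish, 60 mm across, 14 mm high, on the stand's front deck.
- dishes: Bystander: a stack of three dishes, 60 mm across, 44 mm high, on the far side of the rack.
- jar: Bystander: a specimen jar, 48 mm across and 62 mm high, on the far side of the rack.
- beaker: Bystander: a glass beaker 68 mm across and 85 mm high, on the bench beyond stand and rack, between them.
- forceps: Bystander: steel forceps, 125 mm long, 6 mm high, lying on the near side of the rack.
Mind the look-alikes: they are no part of the job. Leave any purple look-alike of the bolt_3 alone.

How it is judged (in metres and radians):
On the way, in this order (a step that is already met when the one before it is completed fails the run):
1. the drift stands in hole C through both parts, its collar down on the flange (distance between drift and hole_c below 0.003 m and angle between the z axis of drift and the z axis of flange, either way round below 0.07 rad and z of flange in the frame of stand below 0.061 m and angle between flange's own z axis and vertical below 0.03 rad), for 0.2 s.
2. with the drift still home, the first bolt is down through hole B or D (distance between drift and hole_c below 0.003 m and angle between the z axis of drift and the z axis of flange, either way round below 0.07 rad and ((distance between bolt_2 and hole_b below 0.003 m and angle between the z axis of bolt_2 and the z axis of flange, either way round below 0.07 rad) or (distance between bolt_2 and hole_d below 0.003 m and angle between the z axis of bolt_2 and the z axis of flange, either way round below 0.07 rad) or (distance between bolt_3 and hole_b below 0.003 m and angle between the z axis of bolt_3 and the z axis of flange, either way round below 0.07 rad) or (distance between bolt_3 and hole_d below 0.003 m and angle between the z axis of bolt_3 and the z axis of flange, either way round below 0.07 rad))), for 0.2 s.
At the end, for the whole second after the job is handed in: Drift in hole C with its collar, and the two bolts in B and D (either way) with their heads, down on the flange: origins within 3 mm of the hole centres, within 4 degrees of square. bolt_1 still in hole A, flange flat on the adapter (not 3 mm up, tilt under 0.03 rad), all at rest (all of step 1 and ((distance between bolt_2 and hole_b below 0.003 m and angle between the z axis of each of bolt_2, bolt_3 and the z axis of flange, either way round below 0.07 rad and distance between bolt_3 and hole_d below 0.003 m) or (distance between bolt_2 and hole_d below 0.003 m and angle between the z axis of each of bolt_2, bolt_3 and the z axis of flange, either way round below 0.07 rad and distance between bolt_3 and hole_b below 0.003 m)) and distance between bolt_1 and flange below 0.012 m and linear speed of each of flange, drift, bolt_2, bolt_3 below 0.02 m/s); the robot touches nothing.
It fails at once if the drift or a bolt is pressed against the flange or the stand with more than 30 N (contact force between any of drift, bolt_2, bolt_3 and flange above 30 N or contact force between any of drift, bolt_2, bolt_3 and stand above 30 N).
It fails at once if the flange is lifted off the stand (z of flange in the frame of stand above 0.068 m).
It fails at once if a bystander is shifted by more than 30 mm (distance of any of dish, dishes, jar, beaker, forceps, hex_key from where it was at the start of the episode above 0.03 m).
It also fails if it takes over 72 s, if anything falls off the work surface, if the arm or the gripper's body presses on something with over 40 N, if the wrist force passes 120 N, or if a joint passes its speed limit or range.

## Working session

There is one attempt and no reset: what is moved stays moved. The work goes in short steps, Python scripts to look and compute and a tool call to move; the robot and the scene stay as the last step left them, time stands still between calls to the robot, and variables do not carry over. Pictures are saved under pics/ and viewed, and the job is handed in when it is done.

Besides the shell and the picture viewer there is one more tool, called after "Emit:" as name([rows], argument=value, ...), one row to a line, values as JSON. apply_moves: Moves the arm, as the interface text tells. Its arguments: {"type":"object","properties":{"rows":{"type":"array"},"newtons":{"type":"number"}},"required":["rows"]}

```bash
ls; mkdir -p pics; cat > h.py <<'E'
import numpy as np, cv2
from workcell import get_obs, cams, bot
def shot(n,fn=None):
    d=cams.camera(n)
    if fn: cv2.imwrite('pics/'+fn,cv2.cvtColor(d['pixels'],cv2.COLOR_RGB2BGR))
    return d
E
python3 - <<'E'
from h import *
print(get_obs())
for n in('top','side'):
    d=shot(n,n+'0.png'); print(n,d['fx'],d['fy'],d['cx'],d['cy'],d['D'],d['eye'],d['attitude'],d['shot'])
    for l in ['flange','drift','bolt_2','rack','hex_key','stand','dish','dishes','jar','beaker','forceps','hole_c']:
        print(l,[(np.round(r['at'],3).tolist(),round(r['confidence'],2)) for r in cams.find_in(l,d)])
E
```

```text
pics
{'time': 0.0, 'q': array([7.04149832e+01, 5.00961768e+00, 1.00338936e+01, 9.51007554e+01,
       2.89527433e-05, 9.00002332e+01]), 'qd': array([ 0.09690804, -0.02046208, -0.04967929, -0.03286852,  0.05791596,
        0.08863822]), 'joint_efforts': array([ 3.47617126e-03, -5.20392931e+01,  4.64799750e+01,  1.64512015e-02,
        1.61510720e-04,  4.92988647e-06]), 'ee_pos': array([0.18428107, 0.51795036, 0.23059229]), 'tcp_rot': array([ -90.02145723,   89.92352056, -109.60670719]), 'wrist_force': array([ 0.09673606, -0.53710958,  0.10589182]), 'torque': array([ 0.00504311, -0.01804703,  0.00846289]), 'opening': 0.08556502924953764}
top 465.59896772699716 465.59896772699716 325.0182984939013 193.7066604428468 [-0.12001918  0.          0.          0.          0.        ] [ 0.45860294 -0.00790044  1.02691403] [  5.01604152   1.02450354 -89.65675045] 1
flange [([0.584, 0.176, 0.063], 0.78)]
drift [([0.58, 0.179, 0.066], 0.25)]
bolt_2 [([0.443, -0.25, 0.039], 0.67), ([0.52, -0.226, 0.073], 0.63), ([0.517, -0.178, 0.074], 0.62)]
rack [([0.514, -0.157, 0.061], 0.97)]
hex_key [([0.514, -
[... 555 characters left out ...]
156 [-0.0522243  0.         0.         0.         0.       ] [ 0.44694485 -0.48144232  0.64086743] [ 41.07290175   0.16087737 -13.35454011] 2
flange [([0.576, 0.164, 0.067], 0.82)]
drift [([0.512, -0.126, 0.094], 0.54)]
bolt_2 [([0.44, -0.257, 0.042], 0.76), ([0.519, -0.232, 0.068], 0.7), ([0.514, -0.174, 0.074], 0.45)]
rack [([0.513, -0.188, 0.058], 0.92)]
hex_key [([0.509, -0.08, 0.094], 0.59)]
stand [([0.497, 0.096, 0.049], 0.77)]
dish [([0.431, 0.212, 0.059], 0.79)]
dishes [([0.621, -0.209, 0.043], 0.89), ([0.579, 0.165, 0.063], 0.56)]
jar [([0.617, -0.095, 0.055], 0.87)]
beaker [([0.686, -0.009, 0.061], 0.7)]
forceps [([0.421, -0.152, 0.008], 0.73)]
hole_c [([0.582, 0.16, 0.064], 0.74)]
```

View pics/top0.png

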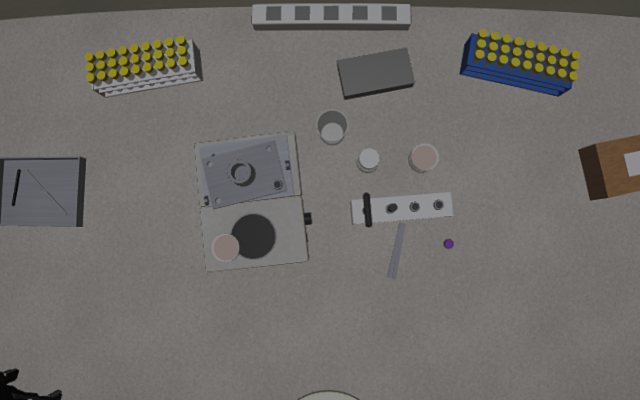

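View pics/side0.png

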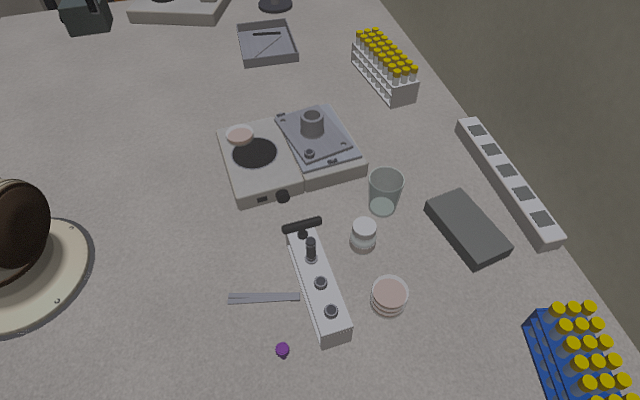

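```bash
python3 - <<'E'
import cv2
a=cv2.imread('pics/top0.png')
cv2.imwrite('pics/z1.png',cv2.resize(a[120:220,185:310],None,fx=6,fy=6,interpolation=cv2.INTER_CUBIC)*1)
b=cv2.imread('pics/side0.png')
cv2.imwrite('pics/z2.png',cv2.resize(b[90:190,260:380],None,fx=6,fy=6,interpolation=cv2.INTER_CUBIC))
cv2.imwrite('pics/z3.png',cv2.resize(a[180:255,345:460],None,fx=6.5,fy=6.5,interpolation=cv2.INTER_CUBIC))
E
```

```text
(no output)
```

View pics/z1.png

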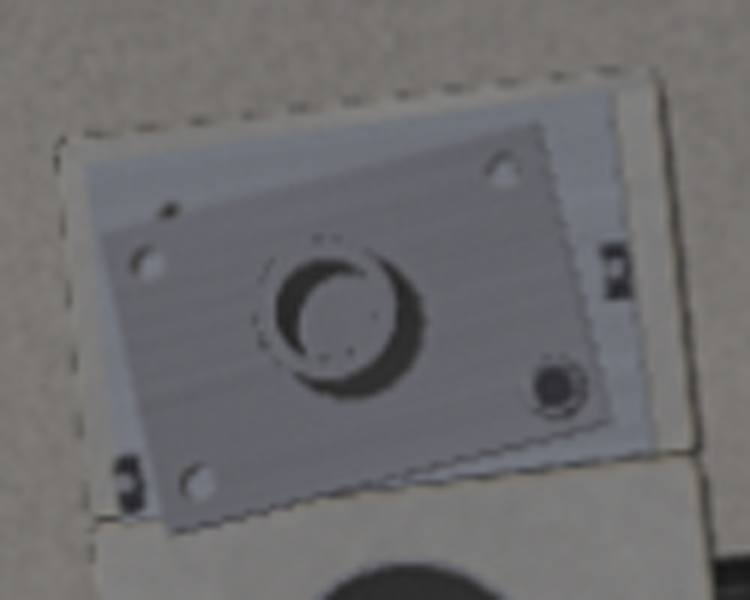

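View pics/z2.png

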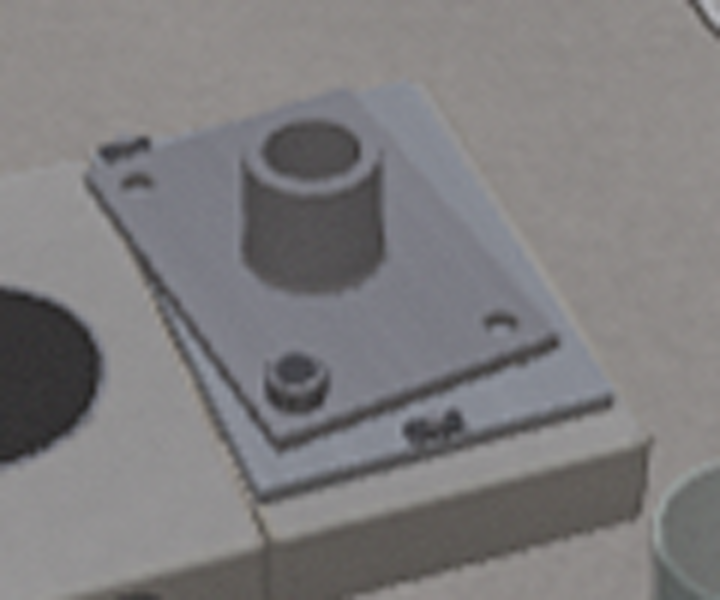

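View pics/z3.png

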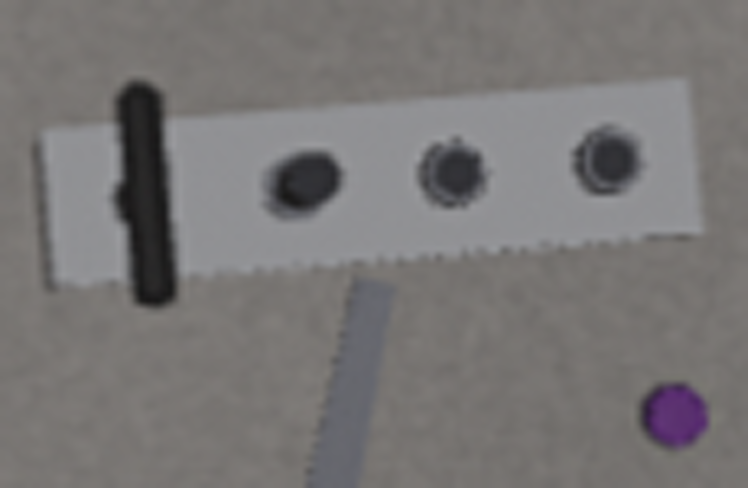

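```bash
cat >> h.py <<'E'
from scipy.spatial.transform import Rotation as Ro
def K(d): return np.array([[d['fx'],0,d['cx']],[0,d['fy'],d['cy']],[0,0,1.]])
def px2w(d,uv,z):
    n=cv2.undistortPoints(np.array(uv,float).reshape(-1,1,2),K(d),np.array(d['D']))[:,0]
    r=Ro.from_euler('xyz',d['attitude'],degrees=True).apply(np.c_[n[:,0],-n[:,1],-np.ones(len(n))])
    e=np.array(d['eye']); return e+r*((z-e[2])/r[:,2])[:,None]
def w2px(d,P):
    c=(np.atleast_2d(P)-np.array(d['eye']))@Ro.from_euler('xyz',d['attitude'],degrees=True).as_matrix()
    return cv2.projectPoints(np.c_[c[:,0],-c[:,1],-c[:,2]],np.zeros(3),np.zeros(3),K(d),np.array(d['D']))[0][:,0]
def zoom(d,fn,u0,u1,v0,v1,f,marks=(),gain=1.6):
    a=cv2.cvtColor(d['pixels'],cv2.COLOR_RGB2BGR)[v0:v1,u0:u1]
    a=cv2.resize(a,None,fx=f,fy=f,interpolation=cv2.INTER_CUBIC)
    a=np.clip(a*gain,0,255).astype(np.uint8)
    for col,pts in marks:
        q=((np.array(pts)-[u0-.5,v0-.5])*f-.5)
        cv2.polylines(a,[np.round(q).astype(int).reshape(-1,1,2)],False,col,1)
    cv2.imwrite('pics/'+fn,a)
def circ(c,r=.006,n=40):
    t=np.linspace(0,2*np.pi,n); return np.c_[c[0]+r*np.cos(t),c[1]+r*np.sin(t),np.full(n,c[2])]
def save(d,fn): np.savez(fn,**{k:np.array(v) for k,v in d.items()})
def load(fn): 
    z=np.load(fn); return {k:(z[k] if z[k].ndim else z[k].item()) for k in z.files}
E
python3 - <<'E'
from h import *
t=shot('top');s=shot('side');save(t,'t.npz');save(s,'s.npz')
f6=lambda p,o:[( (x+.5)/6-.5+o[0],(y+.5)/6-.5+o[1]) for x,y in p]
T=px2w(t,f6([(147,262),(197,482),(503,170)],(185,120)),.066); A=px2w(t,f6([(556,387)],(185,120)),.078)
print('top C,B,D',T.round(4),A.round(4))
print(np.linalg.norm(T[0]-T[1]),np.linalg.norm(T[0]-T[2]),np.linalg.norm(T[0]-A[0]))
S=px2w(s,f6([(500,320),(136,182)],(260,90)),.066);SA=px2w(s,f6([(297,368)],(260,90)),.078)
print('side D,B',S.round(4),SA.round(4))
# rack heads
f65=lambda p,o:[((x+.5)/6.5-.5+o[0],(y+.5)/6.5-.5+o[1]) for x,y in p]
print(px2w(t,f65([(458,172),(613,160)],(345,180)),.072).round(4),px2w(t,f65([(310,180)],(345,180)),.114).round(4))
E
```

```text
top C,B,D [[0.6063 0.2549 0.066 ]
 [0.5288 0.2348 0.066 ]
 [0.6389 0.1293 0.066 ]] [[0.5612 0.1079 0.078 ]]
0.08004348564413871 0.12977226443057402 0.1542051926709505
side D,B [[0.6382 0.1305 0.066 ]
 [0.5277 0.2352 0.066 ]] [[0.5618 0.1106 0.078 ]]
[[ 0.5177 -0.1756  0.072 ]
 [ 0.5217 -0.2252  0.072 ]] [[ 0.5125 -0.1233  0.114 ]]
```

```bash
cat >> h.py <<'E'
def tf(p,yaw,xy,z):
    c,s=np.cos(yaw),np.sin(yaw); p=np.array(p,float)/1000
    return np.c_[xy[0]+c*p[:,0]-s*p[:,1],xy[1]+s*p[:,0]+c*p[:,1],np.full(len(p),z)]
HO=[(0,0),(0,130),(80,130),(80,0)]
FO=[(-15,-15),(95,-15),(95,145),(-15,145),(-15,-15)]
AO=[(-25,-30),(105,-30),(105,160),(-25,160),(-25,-30)]
E
python3 - <<'E'
from h import *
t=load('t.npz');s=load('s.npz')
src=np.array([(80,130),(0,130),(80,0),(0,130),(80,0)])/1000
dst=np.array([[.6063,.2549],[.5288,.2348],[.6389,.1293],[.5277,.2352],[.6382,.1305]])
sc,dc=src.mean(0),dst.mean(0);a=src-sc;b=dst-dc
yaw=np.arctan2((a[:,0]*b[:,1]-a[:,1]*b[:,0]).sum(),(a*b).sum())
R=np.array([[np.cos(yaw),-np.sin(yaw)],[np.sin(yaw),np.cos(yaw)]]);xy=dc-R@sc
print(np.degrees(yaw),xy,((R@a.T).T+dc-dst)*1000)
c=px2w(t,[((170.5)/6-.5+185,(210.5)/6-.5+120)],.058)[0];print(c)
# corners of adapter in top z1
ca=px2w(t,[(x/6-.5+185,y/6-.5+120) for x,y in[(85,165),(612,92),(655,452)]],.058);print(ca, [np.linalg.norm(ca[1]-ca[0]),np.linalg.norm(ca[1]-ca[2])], np.degrees(np.arctan2(*(ca[0]-ca[1])[[1,0]]))-90)
ay=np.radians(np.degrees(np.arctan2(*(ca[0]-ca[1])[[1,0]]))-90)
for n,d,b,f in(('top',t,(185,310,115,215),6),('side',s,(260,380,90,190),6)):
    m=[((0,255,0),w2px(d,tf(FO,yaw,xy,.066))),((0,255,255),w2px(d,tf(AO,ay,xy,.058)))]
    for h in tf(HO,yaw,xy,.066): m.append(((0,255,0),w2px(d,circ(h))))
    for h in tf(HO,ay,xy,.058): m.append(((0,0,255),w2px(d,circ(h))))
    zoom(d,'ov_%s.png'%n,*b,f,m)
print(tf(HO,yaw,xy,.066)[2],tf(HO,ay,xy,.058)[2])
E
```

```text
14.657564314377153 [0.56127937 0.10933249] [[-0.51958292  0.44500965]
 [-0.41601743  0.30169161]
 [-0.22419111  0.27580357]
 [ 0.68398257 -0.09830839]
 [ 0.47580889 -0.92419643]]
[0.62619455 0.24938092 0.058     ]
[[0.64271887 0.28104223 0.058     ]
 [0.66859271 0.09243088 0.058     ]
 [0.54089678 0.07553688 0.058     ]] [np.float64(0.19037777218389845), np.float64(0.1288086070739046)] 7.81112090820146
[0.60578042 0.25534501 0.066     ] [0.62286907 0.24899891 0.058     ]
```

View pics/ov_top.png

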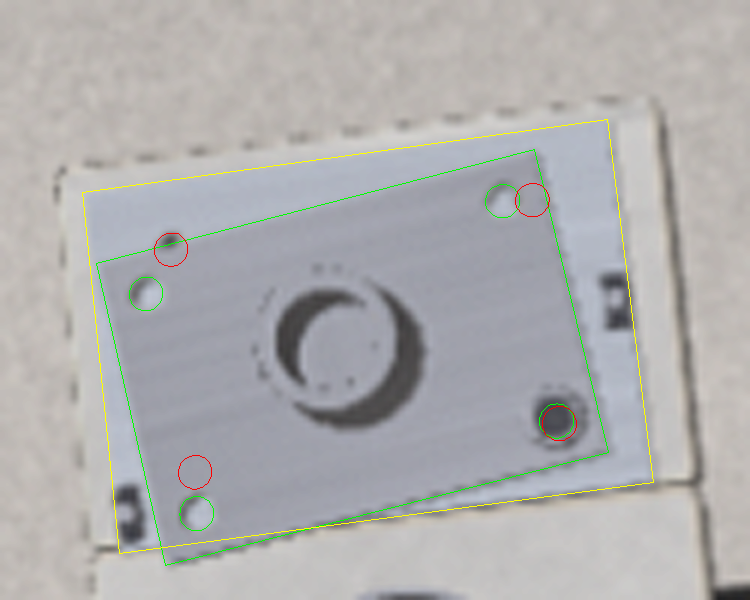

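View pics/ov_side.png

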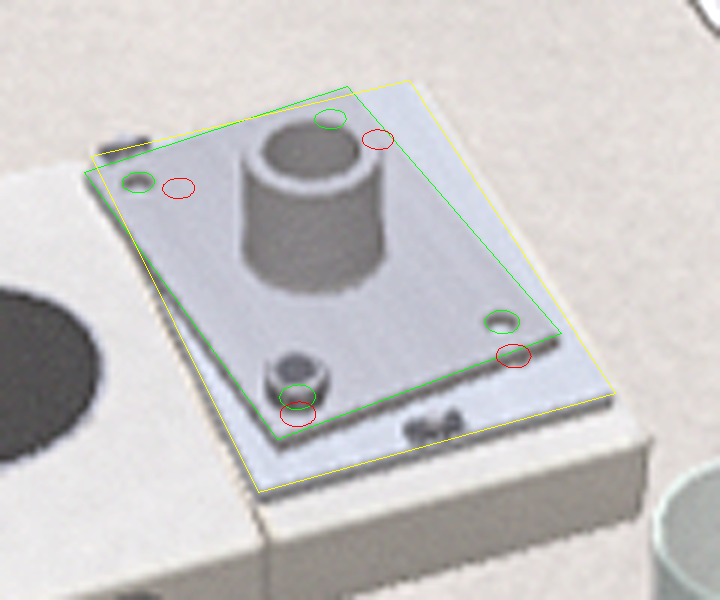

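```bash
cat >> h.py <<'E'
def rel(p,jaw=None):
    """p target TCP world, jaw: jaw-direction angle deg in world"""
    o=get_obs(); M=Ro.from_euler('xyz',o['tcp_rot'],degrees=True); R=M.as_matrix()
    sh=R.T@(np.array(p)-o['ee_pos'])*1000
    # target: x down
    j=np.arctan2(R[1,1],R[0,1]); 
    dj=0 if jaw is None else (np.radians(jaw)-j+np.pi/2)%np.pi-np.pi/2
    ja=j+dj; y=np.array([np.cos(ja),np.sin(ja),0]);x=np.array([0,0,-1.]);T=np.c_[x,y,np.cross(x,y)]
    rv=(M.inv()*Ro.from_matrix(T)).as_rotvec()
    print('shift mm',sh.round(2),'rv',rv.round(4),'jaw now',round(np.degrees(j),2)); st(o)
def st(o=None):
    o=o or get_obs()
    print('t',round(o['time'],2),'p',(o['ee_pos']*1000).round(2),'rpy',np.round(o['tcp_rot'],2),'F',np.round(o['wrist_force'],2),'M',np.round(o['torque'],3),'op',round(o['opening']*1000,2),'q6',np.round(o['q'][5],1))
E
python3 - <<'E'
from h import *
rel([.5135,-.1255,.19],4.6)
rel([.5135,-.1255,.071],4.6)
E
```

```text
shift mm [  41.27 -496.16  525.86] rv [1.1488 0.     0.    ] jaw now 70.42
t 1.4 p [184.33 518.2  231.27] rpy [-117.99   90.   -137.57] F [-1.01 -0.7  -0.36] M [ 0.022  0.025 -0.03 ] op 85.3 q6 90.0
shift mm [ 160.27 -496.15  525.86] rv [1.1488 0.     0.    ] jaw now 70.42
t 1.4 p [184.33 518.2  231.27] rpy [-117.99   90.   -137.57] F [-1.01 -0.7  -0.36] M [ 0.022  0.025 -0.03 ] op 85.3 q6 90.0
```

Emit:
apply_moves([
  [[41, -496, 526, 1.149, 0, 0, 0.6], [41, -496, 526, 1.149, 0, 0, 0.6], [41, -496, 526, 1.149, 0, 0, 0.6], [41, -496, 526, 1.149, 0, 0, 0.6], [41, -496, 526, 1.149, 0, 0, 0.6], [41, -496, 526, 1.149, 0, 0, 0.6], [41, -496, 526, 1.149, 0, 0, 0.6], [41, -496, 526, 1.149, 0, 0, 0.6], [41, -496, 526, 1.149, 0, 0, 0.6], [41, -496, 526, 1.149, 0, 0, 0.6], [41, -496, 526, 1.149, 0, 0, 0.6], [41, -496, 526, 1.149, 0, 0, 0.6], [41, -496, 526, 1.149, 0, 0, 0.6], [41, -496, 526, 1.149, 0, 0, 0.6], [41, -496, 526, 1.149, 0, 0, 0.6], [41, -496, 526, 1.149, 0, 0, 0.6], [41, -496, 526, 1.149, 0, 0, 0.6], [41, -496, 526, 1.149, 0, 0, 0.6]],
], newtons=60)

```text
time: 3.2
ee_pos: [0.5134, -0.1246, 0.1905]
tcp_rot: [133.7, 90.0, 48.3]
wrist_force: [0.2, -0.2, -0.4]
opening: 0.0512
```

```bash
python3 - <<'E'
from h import *
rel([.5135,-.1255,.071],4.6)
s=shot('side','s1.png'); zoom(s,'s1z.png',240,380,190,360,3.5)
t=shot('top'); zoom(t,'t1z.png',330,480,170,270,5)
st()
E
```

```text
shift mm [1.1954e+02 2.0000e-02 8.7000e-01] rv [ 0.0004 -0.0001 -0.0001] jaw now 4.62
t 3.2 p [ 513.39 -124.65  190.54] rpy [133.71  89.99  48.34] F [ 0.22 -0.21 -0.39] M [ 0.063  0.012 -0.002] op 51.24 q6 71.7
t 3.3 p [ 513.49 -124.45  190.75] rpy [80.05 89.96 -5.29] F [0.09 0.59 0.19] M [ 0.007 -0.036 -0.016] op 51.47 q6 71.7
```

View pics/s1z.png

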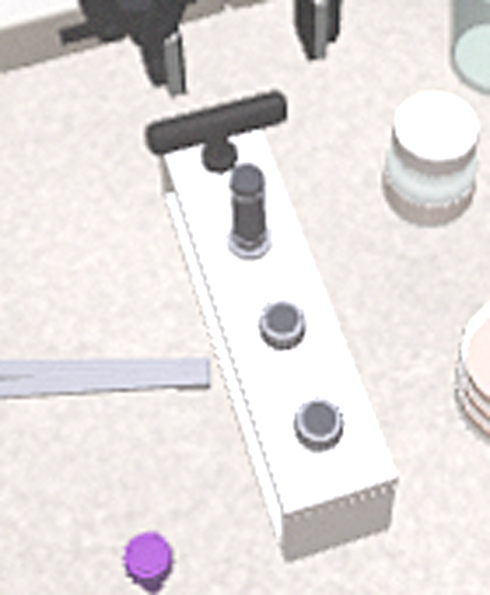

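Emit:
apply_moves([
  [[60, 0, 0.9, 0, 0, 0, 0.6], [100, 0, 0.9, 0, 0, 0, 0.55], [119, 0, 0.9, 0, 0, 0, 0.5], [119.5, 0, 0.9, 0, 0, 0, 0.3], [119.5, 0, 0.9, 0, 0, 0, 0.0], [119.5, 0, 0.9, 0, 0, 0, 0.0], [119.5, 0, 0.9, 0, 0, 0, 0.0], [119.5, 0, 0.9, 0, 0, 0, 0.0], [119.5, 0, 0.9, 0, 0, 0, 0.0], [119.5, 0, 0.9, 0, 0, 0, 0.0]],
], newtons=60)

```text
time: 4.3
ee_pos: [0.5143, -0.1255, 0.0722]
tcp_rot: [77.9, 89.9, -7.5]
wrist_force: [-0.5, 0.7, 6.2]
opening: 0.0146
```

```bash
python3 - <<'E'
from h import *
rel([.6058,.2553,.20],-20)
E
```

```text
shift mm [-127.67  122.48 -372.  ] rv [ 0.4304 -0.     -0.0024] jaw now 4.66
t 4.3 p [ 514.25 -125.46   72.23] rpy [77.88 89.86 -7.46] F [-0.49  0.7   6.16] M [ 0.082  0.059 -0.024] op 14.61 q6 71.6
```

Emit:
apply_moves([
  [[-40, 0, 0, 0, 0, 0, 0], [-80, 0, 0, 0, 0, 0, 0], [-120, 0, 0, 0, 0, 0, 0], [-128, 60, -186, 0.2, 0, 0, 0], [-128, 122, -372, 0.43, 0, 0, 0], [-128, 122, -372, 0.43, 0, 0, 0], [-128, 122, -372, 0.43, 0, 0, 0], [-128, 122, -372, 0.43, 0, 0, 0], [-128, 122, -372, 0.43, 0, 0, 0], [-128, 122, -372, 0.43, 0, 0, 0], [-128, 122, -372, 0.43, 0, 0, 0], [-128, 122, -372, 0.43, 0, 0, 0], [-128, 122, -372, 0.43, 0, 0, 0], [-128, 122, -372, 0.43, 0, 0, 0], [-128, 122, -372, 0.43, 0, 0, 0]],
])

```text
time: 5.8
ee_pos: [0.6053, 0.2539, 0.2007]
tcp_rot: [100.2, 89.8, -9.9]
wrist_force: [-0.1, -0.2, -1.3]
opening: 0.0141
```

```bash
python3 - <<'E'
from h import *
s=shot('side','s2.png'); zoom(s,'s2z.png',250,400,0,190,3.2)
t=shot('top','t2.png'); zoom(t,'t2z.png',150,310,80,220,4)
rel([.6058,.2553,.15],-20)
E
```

```text
shift mm [50.89 -0.23 -1.39] rv [-0.0012 -0.0009 -0.0028] jaw now -20.07
t 5.9 p [605.39 253.92 200.89] rpy [106.9   89.83  -3.17] F [ 0.03 -0.17 -1.44] M [-0.002 -0.002  0.004] op 14.64 q6 132.9
```

View pics/s2z.png

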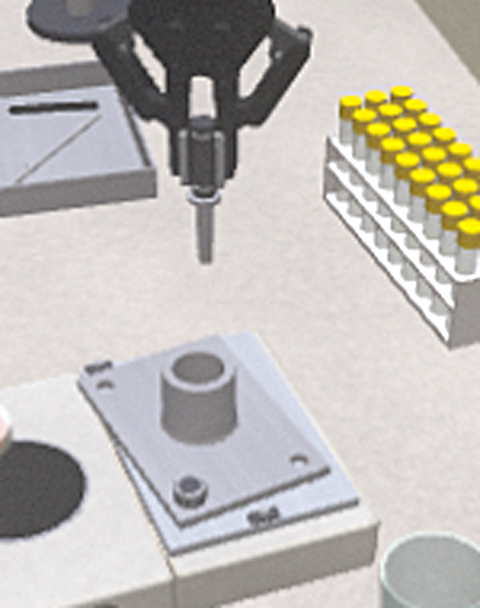

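View pics/t2z.png

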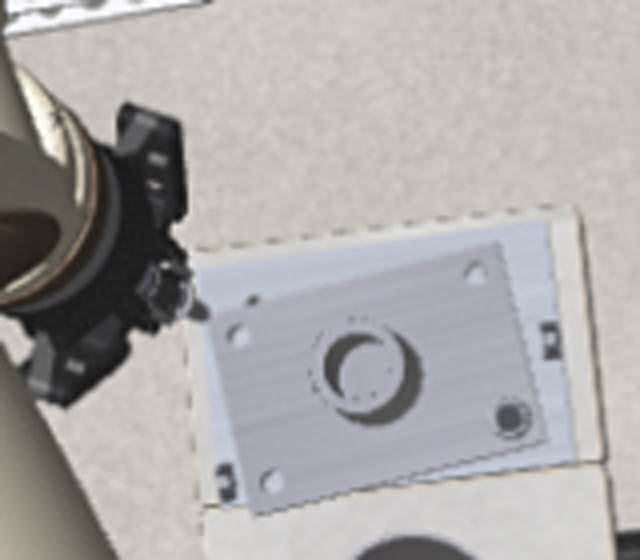

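```bash
python3 - <<'E'
from h import *
t=load('t.npz');s=load('s.npz')
P=[.6054,.2539,.143]
print(w2px(t,P),'obs',205.5/4-.5+150,315/4-.5+80)
print(w2px(s,P),'obs',206.5/3.2-.5+250,261/3.2-.5)
E
```

```text
[[199.18302633 157.70530188]] obs 200.875 158.25
[[314.06527743  80.69940339]] obs 314.03125 81.0625
```

Emit:
apply_moves([
  [[40, -0.2, -1.4, 0, 0, 0, 0], [65, -0.2, -1.4, 0, 0, 0, 0], [67, -0.2, -1.4, 0, 0, 0, 0], [67, -0.2, -1.4, 0, 0, 0, 0]],
])

```text
time: 6.3
ee_pos: [0.6057, 0.2546, 0.1344]
tcp_rot: [102.5, 89.8, -7.6]
wrist_force: [0.9, -0.4, -0.2]
opening: 0.0147
```

```bash
python3 - <<'E'
from h import *
st()
s=shot('side'); t=shot('top'); save(t,'t3.npz');save(s,'s3.npz')
o=get_obs();p=o['ee_pos'];print(p)
m=lambda d:[((0,255,0),w2px(d,circ([.6058,.2553,.066]))),((0,0,255),w2px(d,circ([p[0],p[1],p[2]-.0575],.0043))),((255,0,0),w2px(d,circ([p[0],p[1],p[2]-.012],.011)))]
zoom(s,'s3z.png',290,350,60,130,8,m(s))
zoom(t,'t3z.png',180,260,130,200,8,m(t))
E
```

```text
t 6.3 p [605.73 254.61 134.4 ] rpy [102.54  89.85  -7.57] F [ 0.87 -0.39 -0.23] M [-0.03   0.029  0.002] op 14.75 q6 132.9
[0.60656128 0.25521825 0.13609763]
```

View pics/s3z.png

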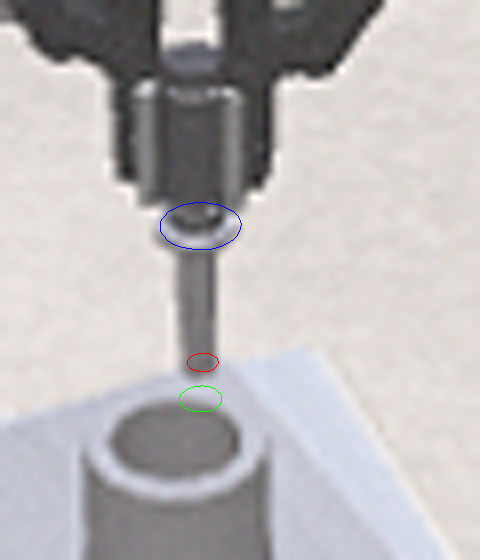

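View pics/t3z.png

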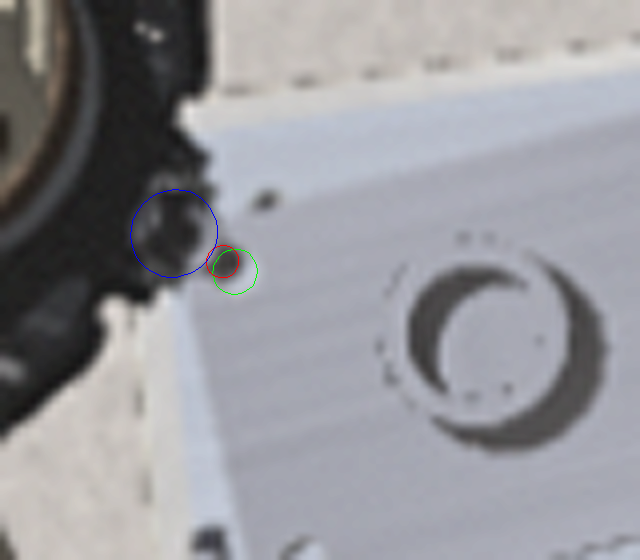

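Emit:
apply_moves([
  [[5, 0.5, 0, 0, 0, 0, 0], [9, 0.5, 0, 0, 0, 0, 0], [11, 0.5, 0, 0, 0, 0, 0], [11.5, 0.5, 0, 0, 0, 0, 0]],
])

```text
time: 6.8
ee_pos: [0.607, 0.255, 0.1243]
tcp_rot: [117.3, 89.7, 7.2]
wrist_force: [-0.1, 0.4, -0.9]
opening: 0.0142
```

```bash
python3 - <<'E'
from h import *
st()
s=shot('side'); t=shot('top');st()
m=lambda d:[((0,255,0),w2px(d,circ([.6058,.2553,.066])))]
zoom(s,'s4z.png',290,350,60,130,8,m(s))
zoom(t,'t4z.png',180,260,130,200,8,m(t))
E
```

```text
t 6.8 p [606.99 255.03 124.27] rpy [117.31  89.71   7.22] F [-0.1   0.37 -0.91] M [ 0.067 -0.011 -0.006] op 14.23 q6 132.9
t 6.9 p [607.01 255.07 124.44] rpy [117.7   89.71   7.61] F [ 0.24 -0.22 -1.19] M [-0.003 -0.007  0.015] op 14.77 q6 132.9
```

View pics/s4z.png

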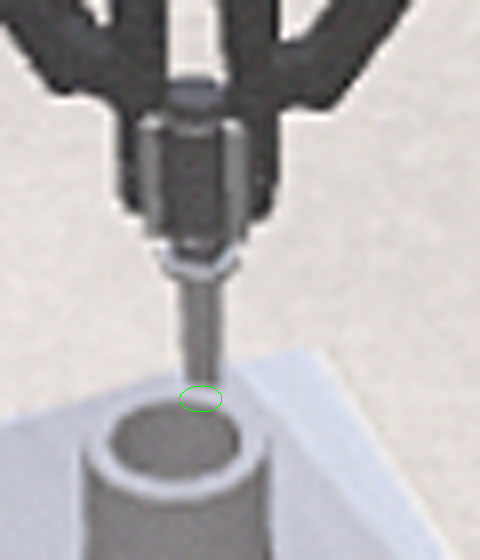

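View pics/t4z.png

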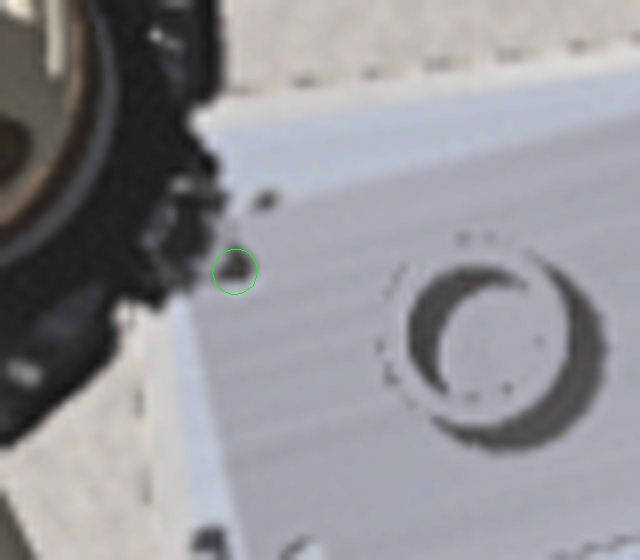

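Emit:
apply_moves([
  [[1, 0, 0, 0, 0, 0, 0], [2, 0, 0, 0, 0, 0, 0], [2, 0, 0, 0, 0, 0, 0]],
])

```text
time: 7.2
ee_pos: [0.607, 0.2551, 0.1223]
tcp_rot: [117.5, 89.7, 7.4]
wrist_force: [0.3, -0.0, -1.5]
opening: 0.0147
```

Emit:
apply_moves([
  [[1, 0, 0, 0, 0, 0, 0], [2, 0, 0, 0, 0, 0, 0], [3, 0, 0, 0, 0, 0, 0], [3, 0, 0, 0, 0, 0, 0]],
])

```text
time: 7.6
ee_pos: [0.6069, 0.255, 0.119]
tcp_rot: [116.0, 89.7, 5.9]
wrist_force: [0.6, -0.8, -1.4]
opening: 0.0143
```

Emit:
apply_moves([
  [[1, 0, 0, 0, 0, 0, 0], [1.8, 0, 0, 0, 0, 0, 0], [1.8, 0, 0, 0, 0, 0, 0]],
])

```text
time: 7.9
ee_pos: [0.6068, 0.255, 0.1171]
tcp_rot: [115.8, 89.7, 5.7]
wrist_force: [0.5, -0.3, -2.0]
opening: 0.0149
```

Emit:
apply_moves([
  [[0.5, 0, 0, 0, 0, 0, 0], [1, 0, 0, 0, 0, 0, 0], [1, 0, 0, 0, 0, 0, 0]],
])

```text
time: 8.2
ee_pos: [0.6069, 0.255, 0.1163]
tcp_rot: [116.6, 89.7, 6.5]
wrist_force: [-0.6, -0.5, 0.5]
opening: 0.0144
```

Emit:
apply_moves([
  [[0.2, 1.5, 0, 0, 0, 0, 0], [0.3, 3, 0, 0, 0, 0, 0], [0.3, 4.5, 0, 0, 0, 0, 0], [0.3, 6, 0, 0, 0, 0, 0], [0.3, 7.5, 0, 0, 0, 0, 0], [0.3, 8, 0, 0, 0, 0, 0]],
])

```text
time: 8.8
ee_pos: [0.6146, 0.2523, 0.1162]
tcp_rot: [119.4, 89.7, 9.3]
wrist_force: [-2.3, 1.6, 3.4]
opening: 0.0144
```

```bash
python3 - <<'E'
from h import *
st()
s=shot('side'); t=shot('top');st()
zoom(s,'s5z.png',250,370,60,200,4)
zoom(t,'t5z.png',180,310,110,220,6)
E
```

```text
t 8.8 p [614.6  252.28 116.23] rpy [119.44  89.71   9.35] F [-2.27  1.61  3.41] M [0.301 0.75  0.017] op 14.42 q6 132.4
t 8.9 p [614.58 252.32 116.2 ] rpy [118.16  89.71   8.07] F [-2.02  1.1   4.38] M [0.258 0.558 0.007] op 14.53 q6 132.4
```

View pics/t5z.png

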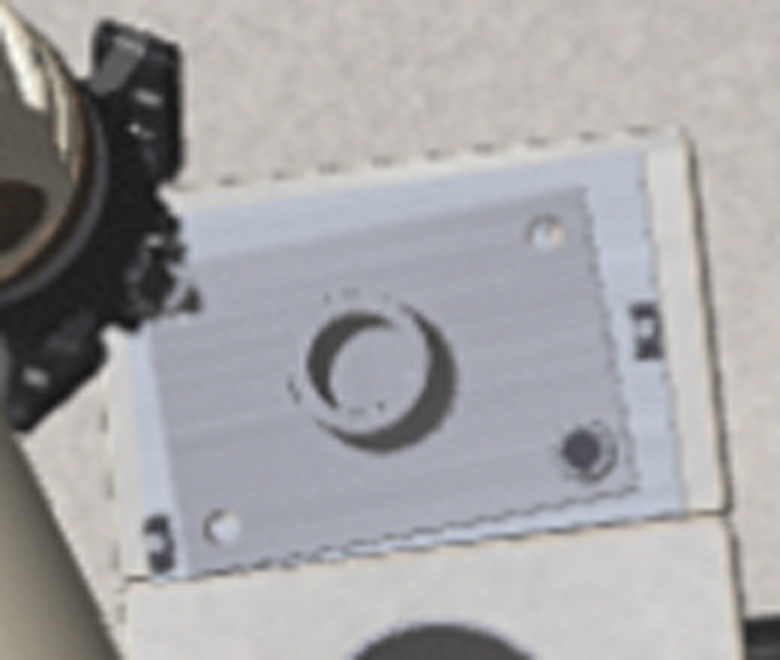

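Emit:
apply_moves([
  [[0, 1.5, 0, 0, 0, 0, 0], [0, 3, 0, 0, 0, 0, 0], [0, 4.5, 0, 0, 0, 0, 0], [0, 6, -0.1, 0, 0, 0, 0], [0, 7, -0.2, 0, 0, 0, 0]],
])

```text
time: 9.4
ee_pos: [0.6213, 0.2499, 0.1159]
tcp_rot: [114.5, 89.7, 4.4]
wrist_force: [-1.0, 0.5, -0.5]
opening: 0.0146
```

Emit:
apply_moves([
  [[0, 0.7, 0, 0, 0, 0, 0], [0.1, 1.4, 0, 0, 0, 0, 0], [0.2, 2, 0, 0, 0, 0, 0], [0.5, 2, 0, 0, 0, 0, 0]],
])

```text
time: 9.8
ee_pos: [0.6233, 0.2491, 0.1153]
tcp_rot: [112.4, 89.7, 2.3]
wrist_force: [-1.7, -0.0, 0.5]
opening: 0.0143
```

Emit:
apply_moves([
  [[0.4, 0, 0, 0, 0, 0, 0], [0.8, 0, 0, 0, 0, 0, 0], [0.8, 0, 0, 0, 0, 0, 0]],
])

```text
time: 10.1
ee_pos: [0.6233, 0.2491, 0.1144]
tcp_rot: [111.9, 89.7, 1.8]
wrist_force: [-2.0, 0.7, -1.2]
opening: 0.0145
```

Emit:
apply_moves([
  [[1, 0, 0, 0, 0, 0, 0], [2, 0, 0, 0, 0, 0, 0], [3, 0, 0, 0, 0, 0, 0], [4, 0, 0, 0, 0, 0, 0], [4, 0, 0, 0, 0, 0, 0]],
])

```text
time: 10.6
ee_pos: [0.6232, 0.2491, 0.1101]
tcp_rot: [111.6, 89.7, 1.5]
wrist_force: [-1.3, 0.9, -1.3]
opening: 0.0142
```

Emit:
apply_moves([
  [[1, 0, 0, 0, 0, 0, 0], [2.5, 0, 0, 0, 0, 0, 0], [4, 0, 0, 0, 0, 0, 0], [5, 0, 0, 0, 0, 0, 0], [5, 0, 0, 0, 0, 0, 0]],
])

```text
time: 11.1
ee_pos: [0.6232, 0.2492, 0.1049]
tcp_rot: [110.8, 89.8, 0.7]
wrist_force: [0.2, 0.8, -1.0]
opening: 0.0144
```

Emit:
apply_moves([
  [[1, 0, 0, 0, 0, 0, 0], [2.5, 0, 0, 0, 0, 0, 0], [4, 0, 0, 0, 0, 0, 0], [5, 0, 0, 0, 0, 0, 0], [5, 0, 0, 0, 0, 0, 0]],
])

```text
time: 11.6
ee_pos: [0.6232, 0.2492, 0.0996]
tcp_rot: [111.1, 89.8, 1.0]
wrist_force: [0.1, 1.3, -2.1]
opening: 0.0147
```

Emit:
apply_moves([
  [[1, 0, 0, 0, 0, 0, 0], [2.5, 0, 0, 0, 0, 0, 0], [4, 0, 0, 0, 0, 0, 0], [5, 0, 0, 0, 0, 0, 0], [5, 0, 0, 0, 0, 0, 0]],
])

```text
time: 12.1
ee_pos: [0.6232, 0.2492, 0.0944]
tcp_rot: [110.5, 89.8, 0.4]
wrist_force: [-1.4, 2.4, -1.0]
opening: 0.0144
```

Emit:
apply_moves([
  [[1, -0.1, -0.1, 0, 0, 0, 0], [2, -0.1, -0.2, 0, 0, 0, 0], [3, -0.1, -0.2, 0, 0, 0, 0], [3, -0.1, -0.2, 0, 0, 0, 0]],
])

```text
time: 12.5
ee_pos: [0.6232, 0.2493, 0.0911]
tcp_rot: [107.4, 89.8, -2.7]
wrist_force: [0.7, 1.2, -2.3]
opening: 0.0144
```

```bash
python3 - <<'E'
from h import *
st()
E
```

```text
t 12.5 p [623.2  249.29  91.13] rpy [107.38  89.78  -2.72] F [ 0.68  1.2  -2.29] M [ 0.233  0.05  -0.059] op 14.4 q6 131.9
```

Emit:
apply_moves([
  [[1, 0, -0.1, 0, 0, 0, 0], [2, 0, -0.2, 0, 0, 0, 0], [3, 0, -0.2, 0, 0, 0, 0], [4, 0, -0.2, 0, 0, 0, 0], [4, 0, -0.2, 0, 0, 0, 0]],
])

```text
time: 13.0
ee_pos: [0.6232, 0.2494, 0.0869]
tcp_rot: [104.1, 89.8, -6.0]
wrist_force: [-0.3, 0.5, -1.4]
opening: 0.0144
```

Emit:
apply_moves([
  [[1, 0, 0, 0, 0, 0, 0], [2, 0, 0, 0, 0, 0, 0], [3, 0, 0, 0, 0, 0, 0], [4, 0, 0, 0, 0, 0, 0], [5, 0, 0, 0, 0, 0, 0], [5, 0, 0, 0, 0, 0, 0]],
])

```text
time: 13.6
ee_pos: [0.6232, 0.2494, 0.0817]
tcp_rot: [102.4, 89.8, -7.7]
wrist_force: [-0.2, -0.0, -0.9]
opening: 0.0143
```

Emit:
apply_moves([
  [[1, 0, 0, 0, 0, 0, 0], [2, 0, 0, 0, 0, 0, 0], [2.8, 0, 0, 0, 0, 0, 0], [2.8, 0, 0, 0, 0, 0, 0]],
])

```text
time: 14.0
ee_pos: [0.6232, 0.2494, 0.0787]
tcp_rot: [101.8, 89.8, -8.4]
wrist_force: [0.7, 0.4, -1.8]
opening: 0.0145
```

Emit:
apply_moves([
  [[0.5, 0, 0, 0, 0, 0, 0], [0.8, 0, 0, 0, 0, 0, 0], [0.8, 0, 0, 0, 0, 0, 0]],
])

```text
time: 14.3
ee_pos: [0.6233, 0.2494, 0.0783]
tcp_rot: [105.5, 89.8, -4.6]
wrist_force: [-1.6, 0.2, 1.9]
opening: 0.0146
```

Emit:
apply_moves([
  [[0.3, 0, 0, 0, 0, 0, 0], [0.3, 0, 0, 0, 0, 0, 0]],
])

```text
time: 14.5
ee_pos: [0.6233, 0.2495, 0.0783]
tcp_rot: [107.1, 89.8, -3.0]
wrist_force: [-1.2, 0.4, 3.8]
opening: 0.0143
```

Emit:
apply_moves([
  [[-0.3, 0, 0, 0, 0, 0, 0.25], [-0.3, 0, 0, 0, 0, 0, 0.4], [-0.3, 0, 0, 0, 0, 0, 0.45], [-20, 0, 0, 0, 0, 0, 0.45], [-60, 0, 0, 0, 0, 0, 0.45], [-100, 0, 0, 0, 0, 0, 0.45], [-120, 0, 0, 0, 0, 0, 0.45]],
])

```text
time: 15.2
ee_pos: [0.6235, 0.2497, 0.2023]
tcp_rot: [119.5, 89.5, 9.4]
wrist_force: [1.1, 0.7, 0.2]
opening: 0.0377
```

```bash
python3 - <<'E'
from h import *
st()
s=shot('side'); t=shot('top');save(t,'t6.npz');save(s,'s6.npz')
zoom(s,'s6z.png',250,370,60,200,4)
zoom(t,'t6z.png',180,310,110,220,6)
rel([.5177,-.1756,.20],4.6)
E
```

```text
t 15.2 p [623.45 249.67 202.29] rpy [119.49  89.54   9.39] F [1.06 0.74 0.24] M [-0.017 -0.007  0.009] op 37.73 q6 132.0
shift mm [  0.44  46.48 436.12] rv [-0.4312 -0.0032 -0.0091] jaw now -20.11
t 15.3 p [623.97 249.91 202.25] rpy [121.66  89.45  11.55] F [ 0.29 -0.59  0.24] M [ 0.033 -0.002  0.037] op 38.38 q6 132.0
```

View pics/t6z.png

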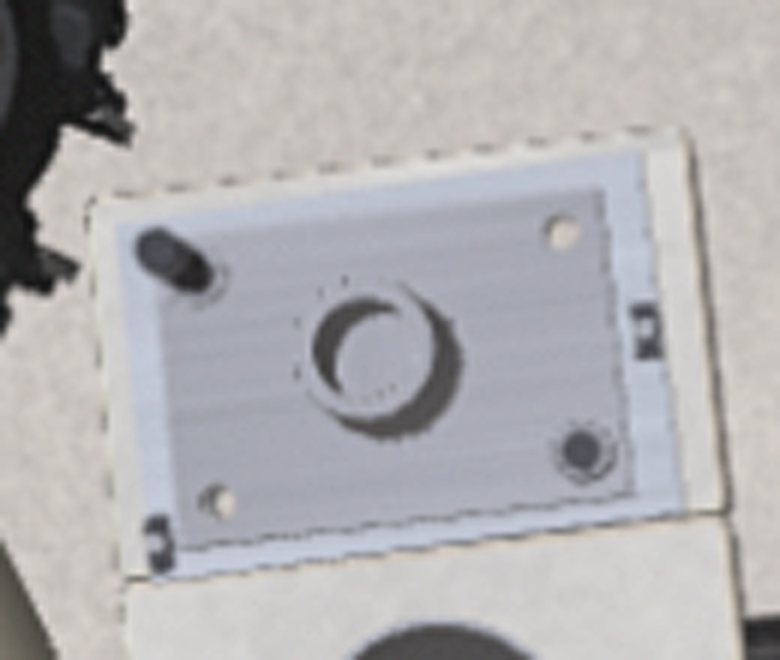

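View pics/s6z.png

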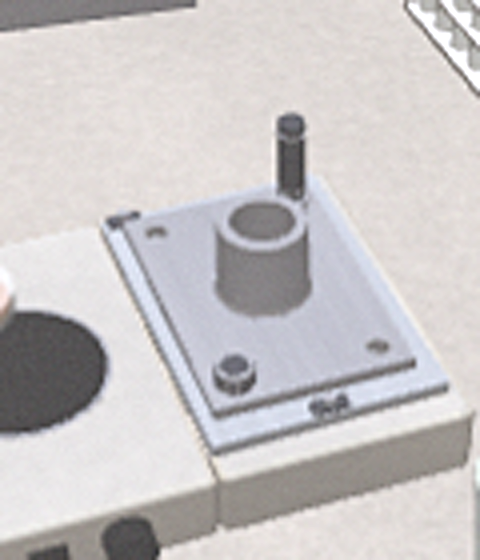

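```bash
python3 - <<'E'
from h import *
t=load('t6.npz');s=load('s6.npz')
g=lambda x,y:((x+.5)/6-.5+180,(y+.5)/6-.5+110)
T=px2w(t,[g(562,232),g(218,500)],.066); print('top D,B',T.round(4))
h=lambda x,y:((x+.5)/4-.5+250,(y+.5)/4-.5+60)
S=px2w(s,[h(378,346),h(157,232)],.066); print('side D,B',S.round(4), np.linalg.norm(T[0]-T[1]))
m=(T+S)/2; v=(m[1]-m[0])[:2]; yaw=np.arctan2(v[1],v[0])-np.arctan2(130,-80)
xy=m[:,:2].mean(0)-tf([(40,65)],yaw,(0,0),0)[0,:2]
print(np.degrees(yaw),xy,tf(HO,yaw,xy,.066).round(4))
for n,d,b,f in(('top',t,(185,310,115,215),6),('side',s,(250,370,80,190),6)):
    mk=[((0,255,0),w2px(d,tf(FO,yaw,xy,.066)))]
    for q in tf(HO,yaw,xy,.066): mk.append(((0,255,0),w2px(d,circ(q))))
    zoom(d,'ov6_%s.png'%n,*b,f,mk)
E
```

```text
top D,B [[0.6382 0.1191 0.066 ]
 [0.5435 0.2384 0.066 ]]
side D,B [[0.638  0.1204 0.066 ]
 [0.5434 0.2397 0.066 ]] 0.15233970169901204
6.812003555839884 [0.55877402 0.11010544] [[0.5588 0.1101 0.066 ]
 [0.5434 0.2392 0.066 ]
 [0.6228 0.2487 0.066 ]
 [0.6382 0.1196 0.066 ]]
```

View pics/ov6_top.png

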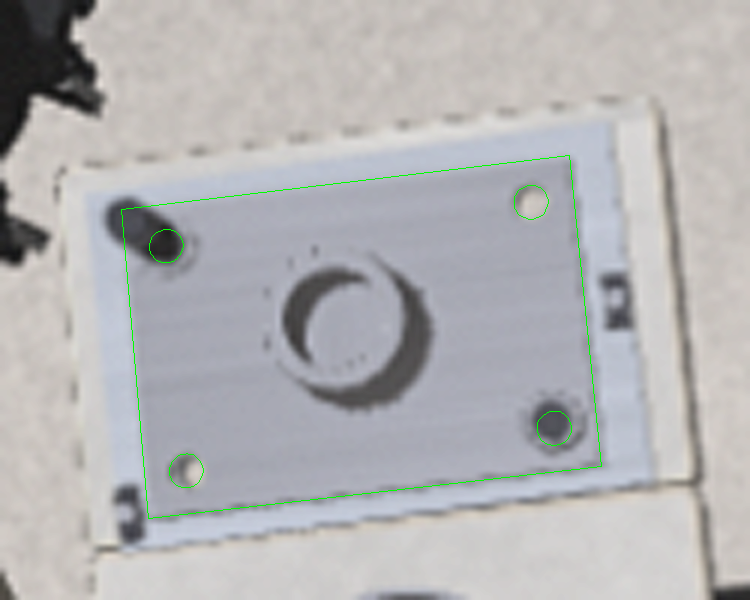

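View pics/ov6_side.png

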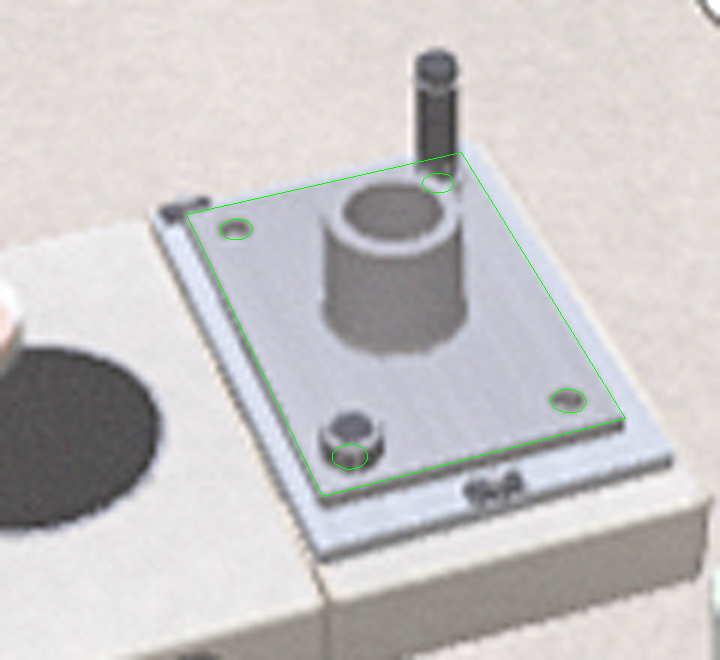

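```bash
python3 - <<'E'
from h import *
s=load('s.npz');t=load('t.npz')
h=lambda x,y:((x+.5)/3.5-.5+240,(y+.5)/3.5-.5+190)
print(px2w(s,[h(284,317),h(319,416)],.072).round(4)); print(px2w(s,[h(246.5,176)],.114).round(4))
E
```

```text
[[ 0.5182 -0.1746  0.072 ]
 [ 0.5218 -0.2241  0.072 ]]
[[ 0.513  -0.1249  0.114 ]]
```

Emit:
apply_moves([
  [[0, 46.5, 436, -0.431, 0, 0, 0.45], [0, 46.5, 436, -0.431, 0, 0, 0.5], [0, 46.5, 436, -0.431, 0, 0, 0.5], [0, 46.5, 436, -0.431, 0, 0, 0.5], [0, 46.5, 436, -0.431, 0, 0, 0.5], [0, 46.5, 436, -0.431, 0, 0, 0.5], [0, 46.5, 436, -0.431, 0, 0, 0.5], [0, 46.5, 436, -0.431, 0, 0, 0.5], [0, 46.5, 436, -0.431, 0, 0, 0.5], [0, 46.5, 436, -0.431, 0, 0, 0.5], [0, 46.5, 436, -0.431, 0, 0, 0.5]],
])

```text
time: 16.4
ee_pos: [0.5172, -0.1761, 0.1993]
tcp_rot: [102.9, 89.5, 17.3]
wrist_force: [0.2, -0.5, 0.4]
opening: 0.0429
```

```bash
python3 - <<'E'
from h import *
rel([.5179,-.1752,.0640],4.6)
E
```

```text
shift mm [135.35  -0.39  -0.63] rv [-0.0024 -0.0019 -0.0083] jaw now 4.46
t 16.4 p [ 517.23 -176.14  199.34] rpy [102.88  89.51  17.34] F [ 0.18 -0.46  0.37] M [0.022 0.024 0.063] op 42.86 q6 66.6
```

Emit:
apply_moves([
  [[45, -0.2, -0.4, -0.002, -0.002, -0.008, 0.5], [90, -0.4, -0.6, -0.002, -0.002, -0.008, 0.5], [120, -0.4, -0.6, -0.002, -0.002, -0.008, 0.5], [130, -0.4, -0.6, -0.002, -0.002, -0.008, 0.5], [134.5, -0.4, -0.6, -0.002, -0.002, -0.008, 0.5], [134.5, -0.4, -0.6, -0.002, -0.002, -0.008, 0.2], [134.5, -0.4, -0.6, -0.002, -0.002, -0.008, 0], [134.5, -0.4, -0.6, -0.002, -0.002, -0.008, 0], [134.5, -0.4, -0.6, -0.002, -0.002, -0.008, 0], [134.5, -0.4, -0.6, -0.002, -0.002, -0.008, 0]],
], newtons=50)

```text
time: 17.4
ee_pos: [0.5189, -0.1753, 0.0667]
tcp_rot: [76.3, 89.8, -9.2]
wrist_force: [0.5, 1.8, 6.0]
opening: 0.0165
```

```bash
python3 - <<'E'
from h import *
st()
s=shot('side'); zoom(s,'s7z.png',280,360,200,320,6)
rel([.5434,.2387,.20],-37)
rel([.6388,.1196,.20],-37)
E
```

```text
t 17.4 p [ 518.95 -175.35   66.67] rpy [76.26 89.8  -9.16] F [0.55 1.81 5.98] M [ 0.338 -0.058 -0.065] op 16.46 q6 66.7
shift mm [-133.45   57.9  -410.67] rv [ 7.258e-01 -4.000e-04 -3.600e-03] jaw now 4.58
t 17.45 p [ 518.97 -175.36   66.7 ] rpy [75.91 89.8  -9.51] F [-0.02  1.47  6.57] M [ 0.398 -0.091  0.001] op 16.08 q6 66.7
shift mm [-133.05  143.47 -284.33] rv [ 7.258e-01 -4.000e-04 -3.600e-03] jaw now 4.58
t 17.45 p [ 518.97 -175.36   66.7 ] rpy [75.91 89.8  -9.51] F [-0.02  1.47  6.57] M [ 0.398 -0.091  0.001] op 16.08 q6 66.7
```

View pics/s7z.png

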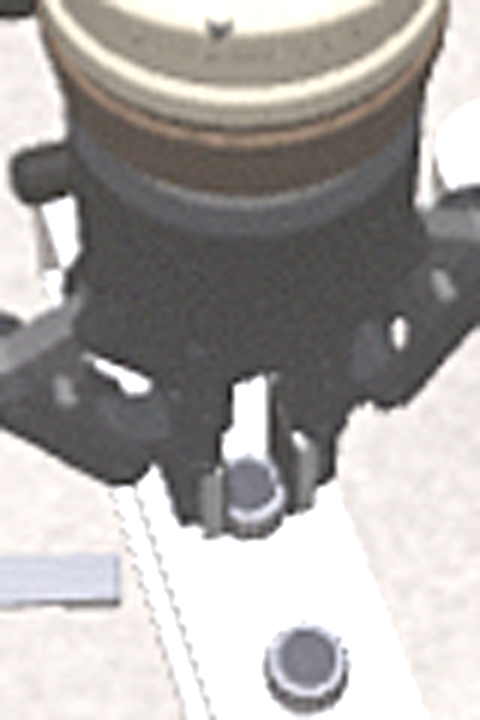

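Emit:
apply_moves([
  [[-40, 0, 0, 0, 0, 0, 0], [-80, 0, 0, 0, 0, 0, 0], [-110, 0, 0, 0, 0, 0, 0], [-110, 0, 0, 0, 0, 0, 0]],
])

```text
time: 17.85
ee_pos: [0.5203, -0.176, 0.1821]
tcp_rot: [69.2, 89.4, -16.2]
wrist_force: [-0.2, -0.1, -1.2]
opening: 0.0164
```

```bash
python3 - <<'E'
from h import *
s=shot('side'); t=shot('top')
st()
zoom(s,'s8z.png',280,360,160,280,6)
zoom(t,'t8z.png',360,460,160,240,7)
rel([.5434,.2387,.20],-37)
rel([.6388,.1196,.20],-37)
E
```

```text
t 17.95 p [ 518.96 -175.54  177.4 ] rpy [ 72.52  89.7  -12.91] F [ 0.74 -0.32 -0.89] M [0.001 0.01  0.069] op 16.72 q6 66.7
shift mm [ -22.96   57.49 -410.94] rv [ 7.256e-01 -3.000e-04 -5.300e-03] jaw now 4.57
t 17.95 p [ 518.96 -175.54  177.4 ] rpy [ 72.52  89.7  -12.91] F [ 0.74 -0.32 -0.89] M [0.001 0.01  0.069] op 16.72 q6 66.7
shift mm [ -22.34  143.1  -284.61] rv [ 7.256e-01 -3.000e-04 -5.300e-03] jaw now 4.57
t 17.95 p [ 518.96 -175.54  177.4 ] rpy [ 72.52  89.7  -12.91] F [ 0.74 -0.32 -0.89] M [0.001 0.01  0.069] op 16.72 q6 66.7
```

View pics/s8z.png

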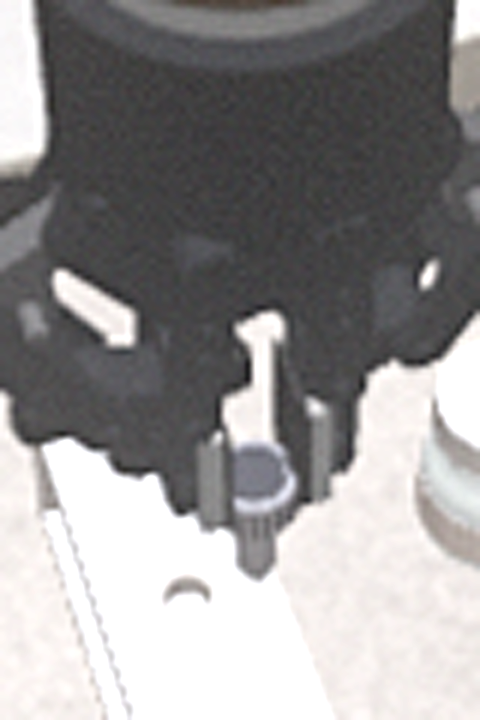

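```bash
python3 - <<'E'
from h import *
rel([.6386,.1198,.18],39)
E
```

```text
shift mm [  -2.34  142.81 -284.86] rv [-0.6009  0.003  -0.0043] jaw now 4.57
t 17.95 p [ 518.96 -175.54  177.4 ] rpy [ 72.52  89.7  -12.91] F [ 0.74 -0.32 -0.89] M [0.001 0.01  0.069] op 16.72 q6 66.7
```

Emit:
apply_moves([
  [[-5, 143, -285, -0.601, 0.003, -0.004, 0], [-5, 143, -285, -0.601, 0.003, -0.004, 0], [-5, 143, -285, -0.601, 0.003, -0.004, 0], [-5, 143, -285, -0.601, 0.003, -0.004, 0], [-5, 143, -285, -0.601, 0.003, -0.004, 0], [-5, 143, -285, -0.601, 0.003, -0.004, 0], [-2, 143, -285, -0.601, 0.003, -0.004, 0], [-2, 143, -285, -0.601, 0.003, -0.004, 0], [30, 143, -285, -0.601, 0.003, -0.004, 0], [55, 143, -285, -0.601, 0.003, -0.004, 0], [58, 143, -285, -0.601, 0.003, -0.004, 0], [58, 143, -285, -0.601, 0.003, -0.004, 0]],
])

```text
time: 19.15
ee_pos: [0.6383, 0.1187, 0.119]
tcp_rot: [-115.9, 89.9, -167.0]
wrist_force: [-0.8, 0.1, -0.9]
opening: 0.0163
```

```bash
python3 - <<'E'
from h import *
s=shot('side'); t=shot('top');save(s,'s9.npz');save(t,'t9.npz')
rel([.6386,.1198,.12],39)
o=get_obs();p=o['ee_pos']
m=lambda d:[((0,255,0),w2px(d,circ([.6382,.1196,.066]))),((0,0,255),w2px(d,circ([p[0],p[1],p[2]-.0347],.003))),((255,0,0),w2px(d,circ([p[0],p[1],p[2]+.0053],.010)))]
zoom(s,'s9z.png',310,370,80,170,7,m(s))
zoom(t,'t9z.png',220,300,110,190,7,m(t))
E
```

```text
shift mm [ 1.11 -0.27 -0.96] rv [-0.0007  0.0009 -0.0015] jaw now 38.96
t 19.25 p [639.42 119.22 121.12] rpy [61.   89.9   9.96] F [-0.26 -0.69 -0.69] M [-0.012  0.04  -0.02 ] op 16.04 q6 61.6
```

View pics/s9z.png

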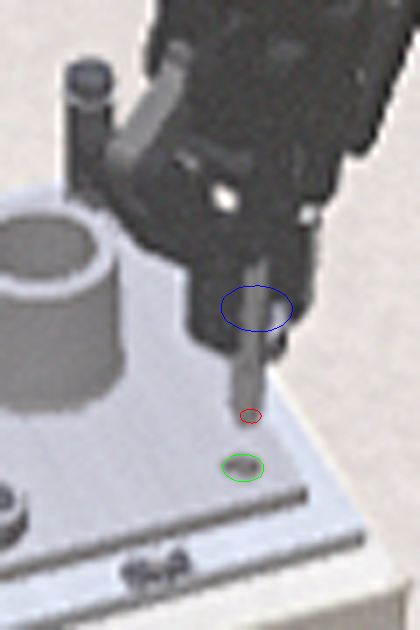

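View pics/t9z.png

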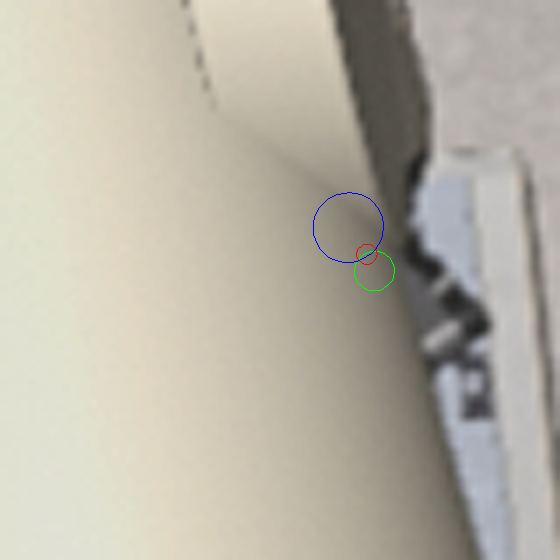

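```bash
python3 - <<'E'
from h import *
s=load('s.npz')
p=np.array([.519,-.1755,.1774])
for q in([0,0,.0053],[0,0,-.0347],[0,-.003,.0053],[0,-.003,-.0347],[0,0,-.0367]):
    u=w2px(s,p+q)[0]; print(q,((u-[280-.5,160-.5])*6-.5).round(1))
s9=load('s9.npz')
for z in (.086,.076,.066): 
    u=w2px(s9,[.6391,.1192,z])[0]; print(z,((u-[310-.5,80-.5])*7-.5).round(1))
E
```

```text
[0, 0, 0.0053] [250.2 484.1]
[0, 0, -0.0347] [250.5 579.7]
[0, -0.003, 0.0053] [253.3 494.9]
[0, -0.003, -0.0347] [253.4 590.2]
[0, 0, -0.0367] [250.5 584.3]
0.086 [249.2 416.9]
0.076 [247.8 442.6]
0.066 [246.4 467.9]
```

```bash
python3 - <<'E'
from h import *
s=shot('side'); ps=[]
for i in range(3):
    ps.append(get_obs()['ee_pos']); s=shot('side')
ps.append(get_obs()['ee_pos']);print(np.array(ps).round(4))
p=np.mean(ps,0)
m=[((0,255,0),w2px(s,circ([.6382,.1196,.066]))),((0,0,255),w2px(s,circ([p[0],p[1],p[2]-.0347],.003)))]
zoom(s,'s10z.png',320,370,110,160,12,m)
E
```

```text
[[0.6396 0.1195 0.1214]
 [0.6397 0.1196 0.1213]
 [0.6396 0.1197 0.1211]
 [0.6395 0.1198 0.1209]]
```

View pics/s10z.png

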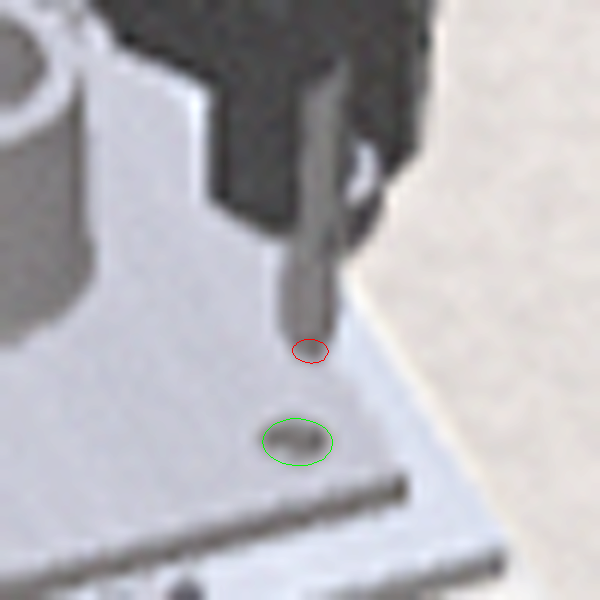

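Emit:
apply_moves([
  [[8, -0.6, -0.5, 0, 0, 0, 0], [16, -0.6, -0.5, 0, 0, 0, 0], [19, -0.6, -0.5, 0, 0, 0, 0], [19, -0.6, -0.5, 0, 0, 0, 0], [19, -0.6, -0.5, 0, 0, 0, 0]],
])

```text
time: 19.95
ee_pos: [0.6387, 0.1198, 0.1017]
tcp_rot: [63.2, 89.9, 12.2]
wrist_force: [-0.8, -0.3, -0.8]
opening: 0.0164
```

Emit:
apply_moves([
  [[1, 0, 0, 0, 0, 0, 0], [2, 0, 0, 0, 0, 0, 0], [3, 0, 0, 0, 0, 0, 0], [3, 0, 0, 0, 0, 0, 0]],
])

```text
time: 20.35
ee_pos: [0.6387, 0.1199, 0.0986]
tcp_rot: [65.2, 89.9, 14.2]
wrist_force: [-0.6, 0.2, -0.8]
opening: 0.0161
```

Emit:
apply_moves([
  [[1, 0, 0, 0, 0, 0, 0], [2, 0, 0, 0, 0, 0, 0], [3, 0, 0, 0, 0, 0, 0], [4, 0, 0, 0, 0, 0, 0], [4, 0, 0, 0, 0, 0, 0]],
])

```text
time: 20.85
ee_pos: [0.6386, 0.1199, 0.0944]
tcp_rot: [65.1, 89.9, 14.1]
wrist_force: [-0.1, -0.1, -0.3]
opening: 0.0163
```

Emit:
apply_moves([
  [[1, 0, 0, 0, 0, 0, 0], [2, 0, 0, 0, 0, 0, 0], [3, 0, 0, 0, 0, 0, 0], [3, 0, 0, 0, 0, 0, 0]],
])

```text
time: 21.25
ee_pos: [0.6385, 0.1198, 0.0912]
tcp_rot: [66.5, 89.9, 15.5]
wrist_force: [0.7, -0.2, 0.0]
opening: 0.0163
```

Emit:
apply_moves([
  [[1, 0, 0, 0, 0, 0, 0], [2, 0, 0, 0, 0, 0, 0], [3, 0, 0, 0, 0, 0, 0], [3, 0, 0, 0, 0, 0, 0]],
])

```text
time: 21.65
ee_pos: [0.6386, 0.1199, 0.0881]
tcp_rot: [64.5, 89.9, 13.5]
wrist_force: [0.9, 0.4, -0.4]
opening: 0.0163
```

Emit:
apply_moves([
  [[1, 0, 0, 0, 0, 0, 0], [2, 0, 0, 0, 0, 0, 0], [3, 0, 0, 0, 0, 0, 0], [3, 0, 0, 0, 0, 0, 0]],
])

```text
time: 22.05
ee_pos: [0.6388, 0.1199, 0.0849]
tcp_rot: [65.8, 89.9, 14.8]
wrist_force: [2.9, 0.9, -1.1]
opening: 0.0161
```

Emit:
apply_moves([
  [[1, 0.2, 0.2, 0, 0, 0, 0], [2, 0.3, 0.3, 0, 0, 0, 0], [3, 0.3, 0.3, 0, 0, 0, 0], [4, 0.3, 0.3, 0, 0, 0, 0], [4, 0.3, 0.3, 0, 0, 0, 0]],
])

```text
time: 22.55
ee_pos: [0.6392, 0.1198, 0.0808]
tcp_rot: [66.4, 89.9, 15.4]
wrist_force: [1.3, 1.4, -1.3]
opening: 0.0161
```

Emit:
apply_moves([
  [[1, 0, 0, 0, 0, 0, 0], [2, 0, 0, 0, 0, 0, 0], [3, 0, 0, 0, 0, 0, 0], [4, 0, 0, 0, 0, 0, 0], [4, 0, 0, 0, 0, 0, 0]],
])

```text
time: 23.05
ee_pos: [0.6392, 0.1199, 0.0766]
tcp_rot: [70.2, 89.9, 19.2]
wrist_force: [1.1, 0.1, -0.0]
opening: 0.0166
```

Emit:
apply_moves([
  [[1, 0, 0, 0, 0, 0, 0], [2, 0, 0, 0, 0, 0, 0], [3, 0, 0, 0, 0, 0, 0], [3, 0, 0, 0, 0, 0, 0]],
])

```text
time: 23.45
ee_pos: [0.6392, 0.1199, 0.0734]
tcp_rot: [70.0, 89.9, 19.0]
wrist_force: [1.4, 0.6, -0.6]
opening: 0.016
```

Emit:
apply_moves([
  [[0.4, 0, 0, 0, 0, 0, 0], [0.8, 0, 0, 0, 0, 0, 0], [0.8, 0, 0, 0, 0, 0, 0]],
])

```text
time: 23.75
ee_pos: [0.6393, 0.1198, 0.0729]
tcp_rot: [64.4, 89.9, 13.4]
wrist_force: [2.6, -1.3, 2.0]
opening: 0.0163
```

Emit:
apply_moves([
  [[0.5, 0, 0, 0, 0, 0, 0], [0.5, 0, 0, 0, 0, 0, 0]],
])

```text
time: 23.95
ee_pos: [0.6394, 0.1198, 0.0728]
tcp_rot: [60.7, 89.9, 9.7]
wrist_force: [1.7, -1.3, 4.5]
opening: 0.0164
```

Emit:
apply_moves([
  [[0, 0, 0, 0, 0, 0, 0.25], [0, 0, 0, 0, 0, 0, 0.4], [0, 0, 0, 0, 0, 0, 0.5], [0, 0, 0, 0, 0, 0, 0.5], [-15, 0, 0, 0, 0, 0, 0.5], [-60, 0, 0, 0, 0, 0, 0.5], [-105, 0, 0, 0, 0, 0, 0.5], [-125, 0, 0, 0, 0, 0, 0.5], [-125, 0, 0, 0, 0, 0, 0.5]],
])

```text
time: 24.85
ee_pos: [0.6404, 0.12, 0.2033]
tcp_rot: [61.8, 89.5, 10.8]
wrist_force: [0.7, 0.2, 0.5]
opening: 0.0429
```

```bash
python3 - <<'E'
from h import *
rel([.5224,-.2248,.20],4.6)
s=shot('side');zoom(s,'s11z.png',250,380,60,200,4.5)
E
```

```text
shift mm [   1.58 -308.72  193.69] rv [ 0.6003  0.0018 -0.0093] jaw now 39.0
t 24.85 p [640.43 120.   203.25] rpy [61.78 89.47 10.78] F [0.7  0.17 0.47] M [-0.02   0.011  0.019] op 42.95 q6 61.6
```

View pics/s11z.png

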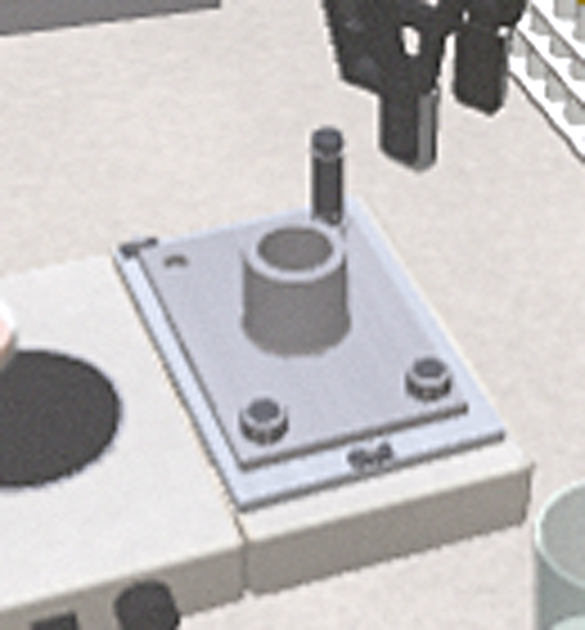

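Emit:
apply_moves([
  [[2, -308.5, 193.5, 0.6, 0.002, -0.009, 0.5], [2, -308.5, 193.5, 0.6, 0.002, -0.009, 0.5], [2, -308.5, 193.5, 0.6, 0.002, -0.009, 0.5], [2, -308.5, 193.5, 0.6, 0.002, -0.009, 0.5], [2, -308.5, 193.5, 0.6, 0.002, -0.009, 0.5], [2, -308.5, 193.5, 0.6, 0.002, -0.009, 0.5], [2, -308.5, 193.5, 0.6, 0.002, -0.009, 0.5], [2, -308.5, 193.5, 0.6, 0.002, -0.009, 0.5], [2, -308.5, 193.5, 0.6, 0.002, -0.009, 0.5], [2, -308.5, 193.5, 0.6, 0.002, -0.009, 0.5], [2, -308.5, 193.5, 0.6, 0.002, -0.009, 0.5]],
])

```text
time: 26.0
ee_pos: [0.5223, -0.2233, 0.197]
tcp_rot: [-97.9, 89.8, 176.8]
wrist_force: [0.4, 1.2, 0.3]
opening: 0.0428
```

```bash
python3 - <<'E'
from h import *
s=shot('side')
rel([.5223,-.2247,.066],4.6)
E
```

```text
shift mm [131.09   0.24   1.44] rv [ 0.0021 -0.0003  0.0034] jaw now 4.72
t 26.05 p [ 522.38 -223.29  197.09] rpy [-95.68  89.81 179.04] F [ 0.59 -0.79 -0.86] M [-0.03   0.023  0.008] op 42.71 q6 62.2
```

Emit:
apply_moves([
  [[45, 0.1, 0.7, 0, 0, 0, 0.5], [90, 0.2, 1.4, 0.002, 0, 0.003, 0.5], [120, 0.2, 1.4, 0.002, 0, 0.003, 0.5], [128, 0.2, 1.4, 0.002, 0, 0.003, 0.5], [131, 0.2, 1.4, 0.002, 0, 0.003, 0.5], [131, 0.2, 1.4, 0.002, 0, 0.003, 0.2], [131, 0.2, 1.4, 0.002, 0, 0.003, 0], [131, 0.2, 1.4, 0.002, 0, 0.003, 0], [131, 0.2, 1.4, 0.002, 0, 0.003, 0], [131, 0.2, 1.4, 0.002, 0, 0.003, 0]],
], newtons=50)

```text
time: 27.05
ee_pos: [0.5234, -0.2249, 0.0683]
tcp_rot: [74.7, 89.8, -10.6]
wrist_force: [0.1, 1.9, 6.8]
opening: 0.0157
```

```bash
python3 - <<'E'
from h import *
st()
E
```

```text
t 27.05 p [ 523.41 -224.88   68.26] rpy [ 74.74  89.83 -10.64] F [0.1  1.87 6.82] M [ 0.356 -0.072  0.041] op 15.68 q6 62.1
```

Emit:
apply_moves([
  [[-40, 0, 0, 0, 0, 0, 0], [-80, 0, 0, 0, 0, 0, 0], [-110, 0, 0, 0, 0, 0, 0], [-110, 0, 0, 0, 0, 0, 0], [-110, 0, 0, 0, 0, 0, 0]],
])

```text
time: 27.55
ee_pos: [0.5236, -0.2251, 0.1793]
tcp_rot: [68.7, 89.7, -16.7]
wrist_force: [-0.2, -0.0, -0.9]
opening: 0.0159
```

```bash
python3 - <<'E'
from h import *
s=shot('side'); zoom(s,'s12z.png',280,380,180,320,5)
rel([.5434,.2388,.19],68)
E
```

```text
shift mm [ -12.18   57.58 -460.55] rv [-1.1064  0.0024 -0.0022] jaw now 4.61
t 27.6 p [ 523.06 -224.89  178.05] rpy [ 73.74  89.83 -11.65] F [-0.35 -0.09 -1.45] M [-0.008  0.018  0.017] op 16.15 q6 62.1
```

View pics/s12z.png

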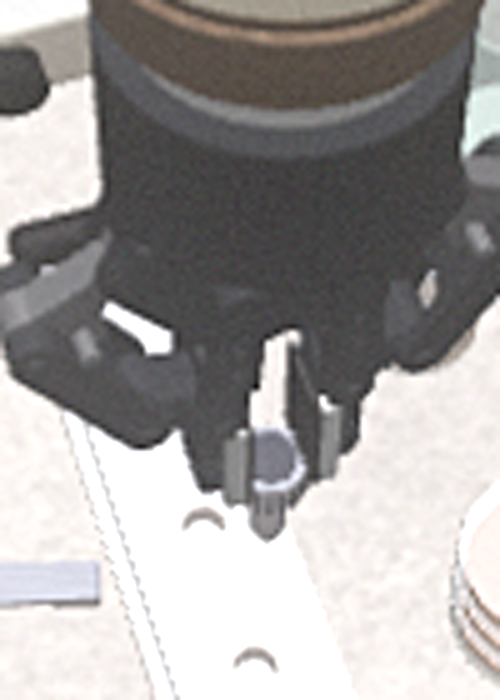

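Emit:
apply_moves([
  [[-20, 57.5, -460.5, -1.106, 0.002, -0.002, 0], [-20, 57.5, -460.5, -1.106, 0.002, -0.002, 0], [-20, 57.5, -460.5, -1.106, 0.002, -0.002, 0], [-20, 57.5, -460.5, -1.106, 0.002, -0.002, 0], [-20, 57.5, -460.5, -1.106, 0.002, -0.002, 0], [-20, 57.5, -460.5, -1.106, 0.002, -0.002, 0], [-20, 57.5, -460.5, -1.106, 0.002, -0.002, 0], [-20, 57.5, -460.5, -1.106, 0.002, -0.002, 0], [-15, 57.5, -460.5, -1.106, 0.002, -0.002, 0], [-10, 57.5, -460.5, -1.106, 0.002, -0.002, 0], [-10, 57.5, -460.5, -1.106, 0.002, -0.002, 0], [25, 57.5, -460.5, -1.106, 0.002, -0.002, 0], [55, 57.5, -460.5, -1.106, 0.002, -0.002, 0], [55, 57.5, -460.5, -1.106, 0.002, -0.002, 0], [55, 57.5, -460.5, -1.106, 0.002, -0.002, 0]],
])

```text
time: 29.1
ee_pos: [0.5433, 0.2374, 0.123]
tcp_rot: [-107.6, 89.9, -129.7]
wrist_force: [-0.6, 0.3, 0.2]
opening: 0.0158
```

```bash
python3 - <<'E'
from h import *
ps=[]
for i in range(2):
    s=shot('side'); ps.append(get_obs()['ee_pos'])
t=shot('top'); ps.append(get_obs()['ee_pos'])
print(np.array(ps).round(4)); p=np.mean(ps,0)
m=lambda d:[((0,255,0),w2px(d,circ([.5434,.2392,.066]))),((0,0,255),w2px(d,circ([p[0],p[1],p[2]-.0363],.003)))]
zoom(s,'s13z.png',255,325,70,140,9,m(s))
zoom(t,'t13z.png',170,280,120,220,6,m(t))
rel([.5434,.2388,.1],68)
E
```

```text
[[0.544  0.2378 0.1243]
 [0.5443 0.2382 0.1248]
 [0.5444 0.2385 0.1249]]
shift mm [24.93 -0.1  -1.13] rv [-0.0011  0.0023 -0.0018] jaw now 67.94
t 29.25 p [544.41 238.45 124.93] rpy [37.59 89.83 15.53] F [-0.95  0.28 -0.14] M [ 0.014  0.004 -0.03 ] op 15.86 q6 45.7
```

View pics/s13z.png

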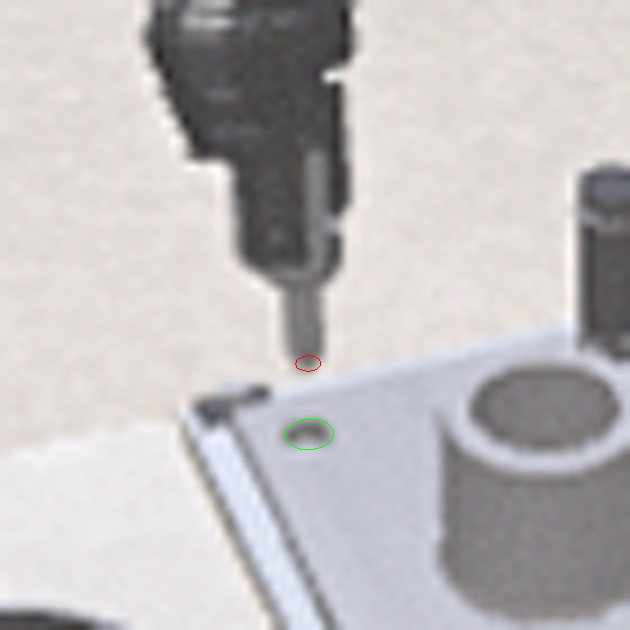

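View pics/t13z.png

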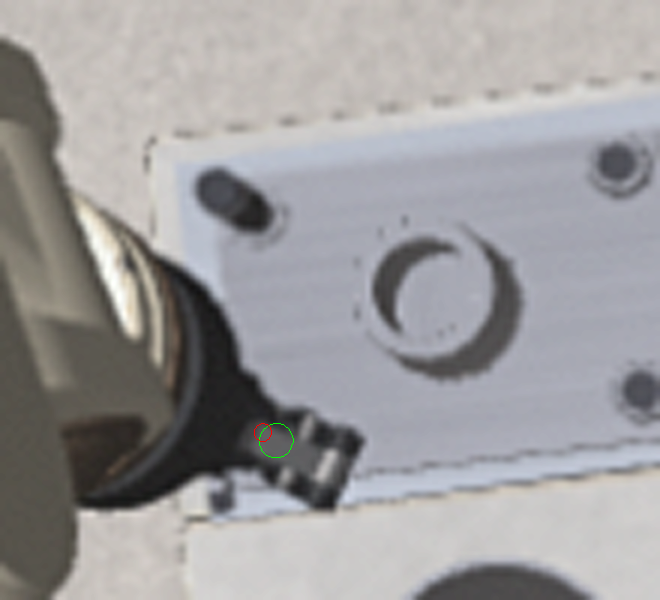

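Emit:
apply_moves([
  [[8, 0.4, -0.3, 0, 0, 0, 0], [16, 0.4, -0.3, 0, 0, 0, 0], [20, 0.4, -0.3, 0, 0, 0, 0], [20, 0.4, -0.3, 0, 0, 0, 0], [20, 0.4, -0.3, 0, 0, 0, 0]],
])

```text
time: 29.75
ee_pos: [0.5442, 0.239, 0.1048]
tcp_rot: [36.6, 89.9, 14.6]
wrist_force: [-0.1, 0.1, -0.4]
opening: 0.0158
```

Emit:
apply_moves([
  [[1, 0, 0, 0, 0, 0, 0], [2, 0, 0, 0, 0, 0, 0], [3, 0, 0, 0, 0, 0, 0], [3, 0, 0, 0, 0, 0, 0]],
])

```text
time: 30.15
ee_pos: [0.5441, 0.239, 0.1016]
tcp_rot: [36.0, 89.9, 13.9]
wrist_force: [0.3, 0.3, -0.8]
opening: 0.0157
```

```bash
python3 - <<'E'
from h import *
s=shot('side');st()
zoom(s,'s14z.png',255,325,70,140,9,[((0,255,0),w2px(s,circ([.5434,.2392,.066])))])
E
```

```text
t 30.2 p [544.18 238.97 101.7 ] rpy [37.07 89.86 15.02] F [ 0.26  0.04 -0.77] M [-0.03  -0.029  0.028] op 15.79 q6 45.8
```

View pics/s14z.png

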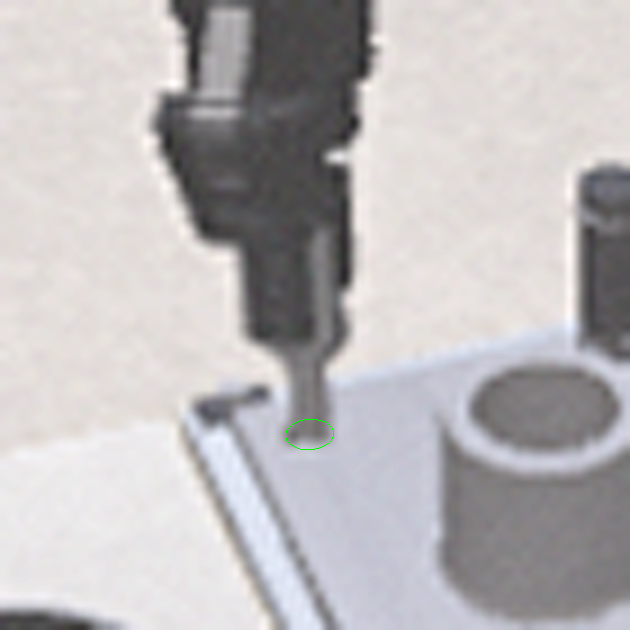

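Tip at (311, 432), over hole B at (309, 434); continue down in small steps.

Emit:
apply_moves([
  [[1, 0, 0, 0, 0, 0, 0], [2, 0, 0, 0, 0, 0, 0], [3, 0, 0, 0, 0, 0, 0], [3, 0, 0, 0, 0, 0, 0]],
])

```text
time: 30.6
ee_pos: [0.5441, 0.2389, 0.0985]
tcp_rot: [34.4, 89.9, 12.4]
wrist_force: [0.5, 0.1, -0.9]
opening: 0.0157
```

Emit:
apply_moves([
  [[1, 0, 0, 0, 0, 0, 0], [2, 0, 0, 0, 0, 0, 0], [2.5, 0, 0, 0, 0, 0, 0], [2.5, 0, 0, 0, 0, 0, 0]],
])

```text
time: 31.0
ee_pos: [0.544, 0.2389, 0.0959]
tcp_rot: [33.5, 89.9, 11.4]
wrist_force: [0.2, -0.2, -0.1]
opening: 0.0157
```

Emit:
apply_moves([
  [[0.7, 0, 0, 0, 0, 0, 0], [1.4, 0, 0, 0, 0, 0, 0], [2, 0, 0, 0, 0, 0, 0], [2, 0, 0, 0, 0, 0, 0]],
])

```text
time: 31.4
ee_pos: [0.544, 0.2389, 0.0937]
tcp_rot: [33.5, 89.9, 11.4]
wrist_force: [-0.1, -1.1, -1.3]
opening: 0.0157
```

Emit:
apply_moves([
  [[0.7, 0, 0, 0, 0, 0, 0], [1.4, 0, 0, 0, 0, 0, 0], [2, 0, 0, 0, 0, 0, 0], [2, 0, 0, 0, 0, 0, 0]],
])

```text
time: 31.8
ee_pos: [0.544, 0.2388, 0.0916]
tcp_rot: [32.7, 89.9, 10.6]
wrist_force: [0.3, 0.3, -1.0]
opening: 0.016
```

Emit:
apply_moves([
  [[1, 0, 0, 0, 0, 0, 0], [2, 0, 0, 0, 0, 0, 0], [3, 0, 0, 0, 0, 0, 0], [3, 0, 0, 0, 0, 0, 0]],
])

```text
time: 32.2
ee_pos: [0.5439, 0.2388, 0.0884]
tcp_rot: [28.5, 89.9, 6.4]
wrist_force: [0.2, 0.8, -0.5]
opening: 0.0157
```

Emit:
apply_moves([
  [[1, 0, 0, 0, 0, 0, 0], [2, 0, 0, 0, 0, 0, 0], [3, 0, 0, 0, 0, 0, 0], [3, 0, 0, 0, 0, 0, 0]],
])

```text
time: 32.6
ee_pos: [0.5438, 0.2388, 0.0852]
tcp_rot: [25.8, 89.9, 3.7]
wrist_force: [0.0, -0.0, 0.3]
opening: 0.0161
```

Emit:
apply_moves([
  [[1, 0, 0, 0, 0, 0, 0], [2, 0, 0, 0, 0, 0, 0], [3, 0, 0, 0, 0, 0, 0], [4, 0, 0, 0, 0, 0, 0], [4, 0, 0, 0, 0, 0, 0]],
])

```text
time: 33.1
ee_pos: [0.5438, 0.2388, 0.081]
tcp_rot: [22.0, 89.9, -0.1]
wrist_force: [0.2, -0.4, -0.4]
opening: 0.016
```

Emit:
apply_moves([
  [[1, 0, 0, 0, 0, 0, 0], [2, 0, 0, 0, 0, 0, 0], [3, 0, 0, 0, 0, 0, 0], [4, 0, 0, 0, 0, 0, 0], [4, 0, 0, 0, 0, 0, 0]],
])

```text
time: 33.6
ee_pos: [0.5437, 0.2387, 0.0768]
tcp_rot: [11.5, 90.0, -10.5]
wrist_force: [-0.4, -0.8, -0.4]
opening: 0.0157
```

Emit:
apply_moves([
  [[1, 0, 0, 0, 0, 0, 0], [2, 0, 0, 0, 0, 0, 0], [2, 0, 0, 0, 0, 0, 0]],
])

```text
time: 33.9
ee_pos: [0.5436, 0.2387, 0.0746]
tcp_rot: [3.6, 90.0, -18.4]
wrist_force: [0.2, 0.2, -0.4]
opening: 0.0159
```

Emit:
apply_moves([
  [[0.5, 0, 0, 0, 0, 0, 0], [1, 0, 0, 0, 0, 0, 0], [1, 0, 0, 0, 0, 0, 0]],
])

```text
time: 34.2
ee_pos: [0.5437, 0.2387, 0.0743]
tcp_rot: [23.5, 89.9, 1.4]
wrist_force: [-1.6, -1.0, 5.7]
opening: 0.0157
```

Contact at TCP z ≈ 74.3 mm, as predicted for a seated head. Release and lift.

Emit:
apply_moves([
  [[0, 0, 0, 0, 0, 0, 0.25], [0, 0, 0, 0, 0, 0, 0.4], [0, 0, 0, 0, 0, 0, 0.5], [0, 0, 0, 0, 0, 0, 0.5], [-15, 0, 0, 0, 0, 0, 0.5], [-60, 0, 0, 0, 0, 0, 0.5], [-105, 0, 0, 0, 0, 0, 0.5], [-130, 0, 0, 0, 0, 0, 0.5], [-170, 0, 0, 0, 0, 0, 0.5], [-170, 0, 0, 0, 0, 0, 0.5]],
])

```text
time: 35.2
ee_pos: [0.5446, 0.2392, 0.2513]
tcp_rot: [43.3, 89.4, 21.2]
wrist_force: [1.2, -0.6, -0.4]
opening: 0.0428
```

```bash
python3 - <<'E'
from h import *
s=shot('side','send.png'); zoom(s,'s15z.png',250,370,60,190,5)
t=shot('top','tend.png');zoom(t,'t15z.png',180,310,110,220,6)
st()
for n in ['dish','dishes','jar','beaker','forceps','hex_key']:
    print(n,[np.round(r['at'],3).tolist() for r in cams.find_in(n,s)][:1],[np.round(r['at'],3).tolist() for r in cams.find_in(n,t)][:1])
E
```

```text
t 35.3 p [543.99 238.88 246.03] rpy [39.04 89.77 16.98] F [ 0.23 -0.36 -0.52] M [ 0.032  0.048 -0.008] op 42.85 q6 45.8
dish [[0.431, 0.212, 0.06]] [[0.434, 0.215, 0.062]]
dishes [[0.621, -0.211, 0.043]] [[0.695, -0.001, 0.031]]
jar [[0.619, -0.093, 0.053]] [[0.618, -0.077, 0.059]]
beaker [[0.688, -0.012, 0.057]] [[0.697, -0.002, 0.034]]
forceps [[0.421, -0.152, 0.004]] [[0.421, -0.145, 0.005]]
hex_key [[0.511, -0.079, 0.094]] [[0.513, -0.075, 0.102]]
```

View pics/s15z.png

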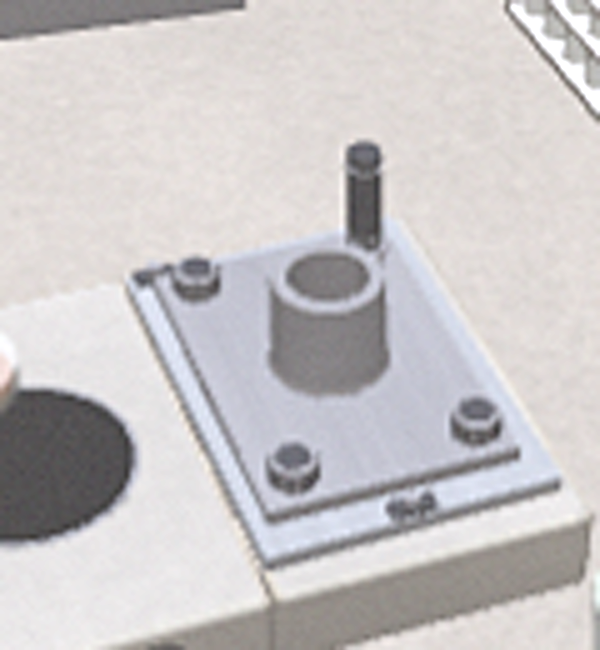

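View pics/t15z.png

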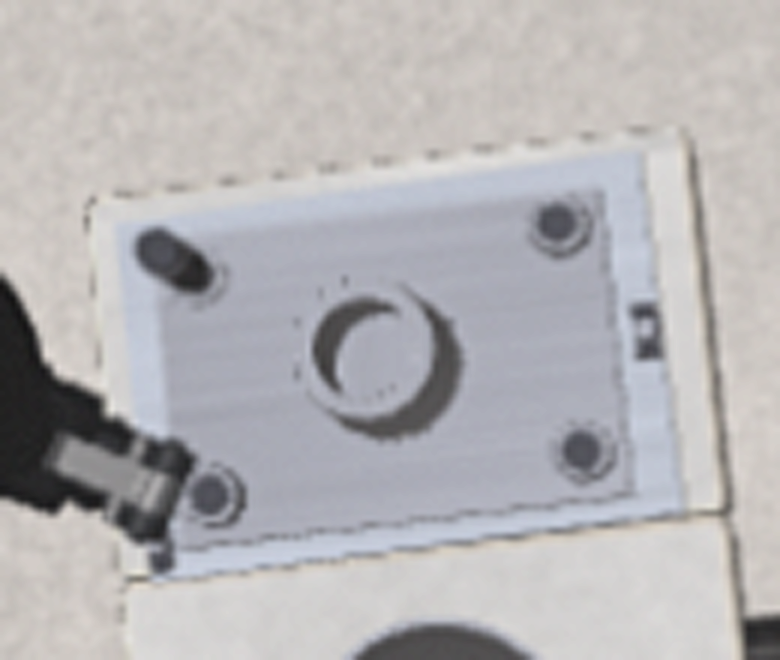

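```bash
python3 -c "
from h import *
print(bot.job_done())"
```

```text
the job is handed in; nothing more can be done
None
```

I put the drift into hole C, drew the flange back about 18 mm clockwise until the tip dropped into the hole below, and pressed it down onto its collar. Then I set one loose bolt in hole D and the other in hole B and handed the job in at about 35 s of the 72 s allowed; no verdict was reported.

**Last checks:**
- **Seating:** The final pictures from both cameras show the drift upright. All three bolt heads look down, and the flange looks flat and lined up with the adapter.
- **Forces:** I read the wrist force only at the end of each move call. The highest reading while the drift or a bolt was pressing on the parts was about 7 N. Each part made contact within about 0.2 mm of the height expected for a seated collar or head.
- **Bystanders:** The positions found for the dish, jar, beaker, forceps and hex key match the starting ones to within 4 mm.
- **Grip:** The gripper was open and well clear of everything at hand-in.

**Did not agree or was not measured:**
- **Dishes stack:** The top camera's last search for it landed on the beaker. The side camera found the stack in place, to about 2 mm.
- **Gripper opening:** It read 1.5 to 4 mm less than the true handle and head widths. The fingertips also reached about 7 mm past the reported TCP when they closed on the parts.
- **Final offsets:** I did not measure how far the bolts and drift sit from the hole centres at the end.

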